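# Make up two grinding-wheel kits

### The arm

A 6-joint arm with a two-finger parallel gripper is mounted at the origin on the work surface. World frame = base frame: x ahead of the robot, y to its left, z up, the work surface at z = 0. Lengths are in m, angles in rad, forces in N, time in s.
With the tool pointing down it reaches from about 0.325 to 0.9 m from the base axis. Payload 6.1 kg.
Tool frame: the origin (TCP) lies on the centre line of the jaws, within the pads' length; the fingertips stand 11 mm ahead of it and the grasp point (between the pads) lies 8 mm behind it; y points along the fingers, z is the direction in which the jaws open and shut, and the axes are right-handed (so a half turn about y gives the same grasp; the last joint's range is limited). The gripper opens to 85 mm and grips with 20 to 120 N. Pads are 22 mm wide; open, the fingers measure 114 mm over their backs; the gripper's body (76 mm by 85 mm) begins 54 mm behind the grasp point. The pads swing forward as they close: fully open they stand 13 mm farther back than shut.
Start: joints at [-1.366, 0.22, 1.526, -0, 1.395, -0.126], TCP at [0.203, -0.591, 0.242] pointing down, gripper open.
Joint ranges: [-2.98, 2.98], [-0.91, 2.08], [0.09, 2.57], [-1.24, 4.39], [0.2, 2.65], [-2.68, 2.68]. Speed limits (rad/s): [2.57, 2.57, 3.01, 3.14, 3.14, 3.14].

### API

Orientations are given as a rotation vector (axis times angle).
In Python, from plant import ctrl gives the robot as it stands. The module is installed in compiled form; this text tells all that it offers.
- The arm moves only by the tool carry_out, never from a script. Its argument "motion" is a list of rows, each an object with "delta_pos": the shift along the world's x, y, z in m, a list of three; "turn": the turn about the world's z in rad; "grip": the opening in per cent of the stroke, from 0 (shut) to 100 (fully open). In form: [{"delta_pos": [x, y, z], "turn": turn, "grip": grip}, ...]. A call has 1 to 20 rows; each row shifts and turns the pose as measured when the row begins; what a row does not reach is not made up. A row lasts 1/12 s, in which the tool goes at most 41.7 mm and 7.16 degrees, less where a joint would pass 70% of its speed; a pose out of reach is approached as far as the arm can. A call is refused whole if a number of a shift passes 0.0417 or a number of a turn 0.125, either way. A call with a gripper value outside its range is refused whole. The fingers move at their own pace and stop on an object; "force" is the grip in N (left out, the last holds). Time passes only in rows, so rows that do not move let the fingers close. It gives the time, the measured TCP pose, the force and the opening at its end, in the units of the state.
- ctrl.read_state(): the state, without advancing time (a new reading comes with each control period).
- ctrl.camera(name): name is "scene" or "top" or "wrist"; returns the picture (480x640x3 uint8, red, green, blue); there is no depth.
- ctrl.get_calibration(name): a dict with "intrinsics" (3x3 intrinsics, pixels), "camera_from_world" (4x4, takes a point from world to camera coordinates); the wrist camera has in their place "hand_eye" (4x4, takes a point from camera to tool coordinates, whose origin is the TCP and whose axes are the tool frame's). Camera axes: x right, y up, looking along -z (the intrinsics and any distortion apply to the point x, -y, -z); pixel columns grow to the right and rows downward; lengths in m; the calibration is good to about 2 mm. A picture is of the moment at which its call begins: read the wrist's pose just before it. get_calibration takes no time and is no camera call.
- ctrl.close_job(): hands the job in, once; it reports no verdict.
The state is a dict: "time_s": time; "joint_pos": joint angles; "joint_vel": joint speeds; "effort": joint torques, N m; "tool_pos": TCP position; "eef_rot": TCP orientation; "contact_force": force on the tool from outside, world axes, zero at the start; "wrist_torque": the same for the moment, N m; "grip_width": finger opening in m.
Only numpy, scipy, OpenCV 4.12 (cv2) and the standard library are available. Lean on these libraries where they do the work, as an engineer would, in place of code of your own. Each camera call takes 0.05 s, during which the arm holds its last target. There are 200 camera calls.

### The job

Make up two grinding-wheel kits: in the square tray, the large wheel lying flat in the middle with the large steel flange centred on top of it, hub up; in the divided tray, the small wheel lying flat in the middle of the wide pocket with the small flange centred on top of it, hub up, and the dressing stick lying flat and lengthwise in the middle of the narrow pocket. Leave the cone-shaped stone, the jar and the brush where they are.

Things in the scene. Friction and masses are not known exactly. Their poses are not given: they have to be found in the camera images.
- large_wheel: Large grinding wheel: plain grey abrasive disc lying flat, 64 mm diameter, 18 mm thick, with an 18 mm bore. Origin: centre of its underside; z is its axis, up.
- small_wheel: Small grinding wheel: plain grey abrasive disc lying flat, 42 mm diameter, 18 mm thick, with a 12 mm bore. Origin: centre of its underside; z is its axis, up.
- large_flange: Large steel flange, standing hub up: a round disc of 48 mm diameter, 8 mm thick, with a round hub of 24 mm diameter above it (26 mm high in all; dark bore mark on top). Origin: centre of its underside; z is its axis, up towards the hub.
- small_flange: Small steel flange, standing hub up: a round disc of 30 mm diameter, 8 mm thick, with a round hub of 18 mm diameter above it (24 mm high in all; dark bore mark on top). Origin: centre of its underside; z is its axis, up towards the hub.
- dressing_stick: Dressing stick: plain grey abrasive bar of square section, 80 x 18 x 18 mm, lying flat. Origin: centre of its underside; x runs along its length, z up. It lies at any yaw.
- square_tray: Square kit tray with one pocket: plywood board 110 x 110 mm, fixed to the bench. Its floor is 5 mm above the bench; a bead 5 mm wide around the edge stands 5 mm above the floor (10 mm above the bench), leaving a pocket of 100 x 100 mm. Origin: centre of its underside, so the pocket's centre is straight above it; z up.
- divided_tray: Long two-pocket kit tray, plywood, 110 mm (x) by 171 mm (y), fixed to the bench. Floor 5 mm above the bench; beads 5 mm wide around it and between the pockets rise 5 mm above the floor. Wide pocket 100 x 100 mm, centre at y = -30.5 mm; narrow pocket 100 mm (x, its length) by 56 mm (y), centre at y = +52.5 mm. Origin: centre of the whole tray's underside; z up.
- cone_stone: Bystander: small grey cone-shaped grinding stone, 38 mm diameter, 38 mm high, point up, standing between the trays. Origin: centre of its underside.
- jar: Bystander: closed amber glass jar with a steel cap, 60 mm diameter, 70 mm high, at the left of the work. Origin: centre of its underside.
- brush: Bystander: bench brush about 200 mm long lying at the right of the work. Origin: near its middle, at its underside; x runs along its length.
There are look-alikes about, which are no part of the job. Leave any orange look-alike of the divided_tray alone.

How it is judged:
At the end, for the whole second after the job is handed in: Wheels flat on their pocket floors, stick flat on its own, each within 15 mm of the pocket centre along both tray axes; stick within 0.3 rad of the pocket's long direction; each flange flat, hub up, on its wheel, axes within 10 mm; all released and at rest (x of large_wheel in the frame of square_tray between -0.015 and 0.015 m and y of large_wheel in the frame of square_tray between -0.015 and 0.015 m and z of large_wheel in the frame of square_tray between 0.002 and 0.008 m and angle between each of large_wheel, large_flange, small_wheel, small_flange, dressing_stick's own z axis and vertical below 0.1 rad and horizontal distance between large_flange and large_wheel below 0.01 m and z of large_flange in the frame of large_wheel between 0.015 and 0.021 m and x of small_wheel in the frame of divided_tray between -0.015 and 0.015 m and y of small_wheel in the frame of divided_tray between -0.0455 and -0.0155 m and z of small_wheel in the frame of divided_tray between 0.002 and 0.008 m and horizontal distance between small_flange and small_wheel below 0.01 m and z of small_flange in the frame of small_wheel between 0.015 and 0.021 m and x of dressing_stick in the frame of divided_tray between -0.015 and 0.015 m and y of dressing_stick in the frame of divided_tray between 0.0375 and 0.0675 m and z of dressing_stick in the frame of divided_tray between 0.002 and 0.008 m and angle between the x axis of dressing_stick and the x axis of divided_tray, either way round below 0.3 rad and linear speed of each of large_wheel, small_wheel, large_flange, small_flange, dressing_stick below 0.02 m/s and angular speed of each of large_wheel, small_wheel, large_flange, small_flange, dressing_stick below 0.2 rad/s); the robot touches nothing.
It fails at once if the cone-shaped stone is disturbed (moved more than 20 mm) (distance of cone_stone from where it was at the start of the episode above 0.02 m).
It fails at once if the jar is disturbed (moved more than 20 mm) (distance of jar from where it was at the start of the episode above 0.02 m).
It fails at once if the brush is disturbed (moved more than 20 mm) (distance of brush from where it was at the start of the episode above 0.02 m).
It also fails if it takes over 106 s, if anything falls off the work surface, if the arm or the gripper's body presses on something with over 40 N, if the wrist force passes 120 N, or if a joint passes its speed limit or range.

## Working session

There is one attempt and no reset: what is moved stays moved. The work goes in short steps, Python scripts to look and compute and a tool call to move; the robot and the scene stay as the last step left them, time stands still between calls to the robot, and variables do not carry over. Pictures are saved under pics/ and viewed, about 12 in all and at most 16, crops included, and the job is handed in when it is done.

Besides the shell and the picture viewer there is one more tool, called as name(argument=value, ...), one argument or row to a line, values as JSON. carry_out: Moves the arm, as the interface text tells. Its arguments: {"type":"object","properties":{"motion":{"type":"array","items":{"type":"object","properties":{"delta_pos":{"type":"array","items":{"type":"number"}},"turn":{"type":"number"},"grip":{"type":"number"}}}},"force":{"type":"number"}},"required":["motion"]}

```bash
mkdir -p pics; cat > h.py <<'E'
import numpy as np, cv2
from plant import ctrl
def cam(name,fn=None):
    im=ctrl.camera(name); 
    if fn: cv2.imwrite('pics/'+fn,im[:,:,::-1])
    return im
def ray(name,u,v,state=None):
    c=ctrl.get_calibration(name);K=np.array(c['intrinsics'])
    d=np.linalg.inv(K)@[u,v,1]; d=np.array([d[0],-d[1],-d[2]])
    if name=='wrist':
        s=state or ctrl.read_state(); H=np.array(c['hand_eye'])
        R=cv2.Rodrigues(np.array(s['eef_rot'],float))[0]
        return R@H[:3,3]+s['tool_pos'], R@H[:3,:3]@d
    T=np.array(c['camera_from_world']); R=T[:3,:3]
    return -R.T@T[:3,3], R.T@d
def at(name,u,v,z,state=None):
    o,d=ray(name,u,v,state); return o+d*(z-o[2])/d[2]
def proj(name,P,state=None):
    c=ctrl.get_calibration(name);K=np.array(c['intrinsics'])
    if name=='wrist':
        s=state or ctrl.read_state(); H=np.array(c['hand_eye']);R=cv2.Rodrigues(np.array(s['eef_rot'],float))[0]
        p=R.T@(np.array(P)-s['tool_pos']); p=H[:3,:3].T@(p-H[:3,3])
    else:
        T=np.array(c['camera_from_world']); p=T[:3,:3]@P+T[:3,3]
    q=K@[p[0],-p[1],-p[2]]; return q[:2]/q[2]
E
python3 - <<'E'
from h import *
print(ctrl.read_state())
for n in('scene','top','wrist'):
    print(n,{k:np.round(v,4).tolist() if not isinstance(v,str) else v for k,v in ctrl.get_calibration(n).items()})
cam('top','top0.png');cam('scene','scene0.png')
E
```

```text
{'time_s': 0.0, 'joint_pos': array([-1.36609150e+00,  2.21220060e-01,  1.52765552e+00,  2.19456594e-05,
        1.39469399e+00, -1.26074379e-01]), 'joint_vel': array([-0.00088156, -0.00114289,  0.00067987, -0.00095735,  0.00160814,
        0.00186149]), 'effort': array([-9.87383828e-04, -4.96896780e+01, -3.89393485e+01, -4.21513905e-04,
        1.12824599e-02, -6.49711367e-06]), 'tool_pos': array([ 0.20288262, -0.59051923,  0.24117948]), 'eef_rot': array([-0.34093975,  2.04432588, -2.04023403]), 'contact_force': array([ 0.50076916, -0.74854399,  0.73386331]), 'wrist_torque': array([ 0.04855121, -0.05339308,  0.01790092]), 'grip_width': 0.08539051822655011}
scene {'intrinsics': [[470.4509, 0.0, 325.6954], [0.0, 470.4509, 236.1436], [0.0, 0.0, 1.0]], 'camera_from_world': [[0.1779, 0.984, -0.0088, -0.1024], [-0.7259, 0.1373, 0.674, 0.4051], [0.6644, -0.1136, 0.7387, -1.444], [0.0, 0.0, 0.0, 1.0]]}
top {'intrinsics': [[456.7823, 0.0, 323.6494], [0.0, 456.7823, 241.2149], [0.0, 0.0, 1.0]], 'camera_from_world': [[-0.0075, -0.9997, 0.0216, -0.0082], [0.9884, -0.0042, 0.1515, -0.5614], [-0.1514, 0.0225, 0.9882, -0.9646], [0.0, 0.0, 0.0, 1.0]]}
wrist {'intrinsics': [[378.6429, 0.0, 322.1027], [0.0, 378.6429, 237.6007], [0.0, 0.0, 1.0]], 'hand_eye': [[0.0003, -0.9591, -0.283, -0.0729], [-0.001, 0.283, -0.9591, -0.1325], [1.0, 0.0006, -0.0009, -0.0007], [0.0, 0.0, 0.0, 1.0]]}
```

View pics/top0.png

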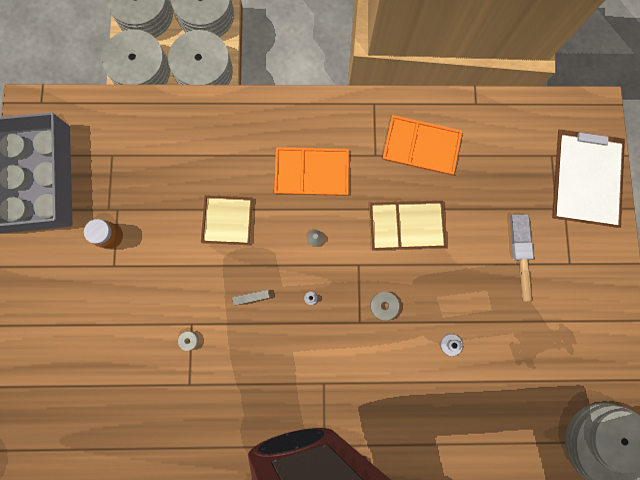

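View pics/scene0.png

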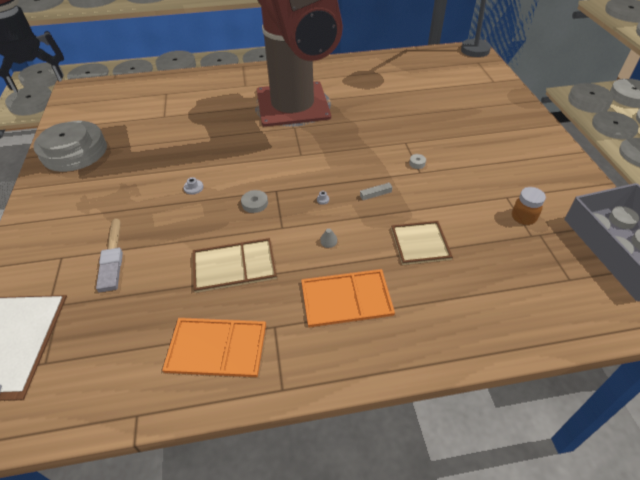

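Top view, candidates by pixel:
- Square tray: (228,220).
- Divided tray: plywood at (408,226), narrow pocket on the left. The orange look-alikes are at (312,171) and (423,145).
- Large wheel: (386,306). The other discs are in the crate, in the stack at (610,440) and on the pallet.
- Small wheel: (190,341).
- Large flange: (452,345). Small flange: (311,298).
- Stick: (253,297).
- Bystanders: cone (316,238), jar (100,233), brush (523,255).

Next I measure these and check one enlarged crop.

```bash
python3 - <<'E'
from h import *
im=cv2.imread('pics/top0.png'); hsv=cv2.cvtColor(im,cv2.COLOR_BGR2HSV)
print('camO',ray('top',0,0)[0])
m=((hsv[:,:,1]<75)&(hsv[:,:,2]>60)).astype(np.uint8)
for n,u,v,z in [('Lw',386,306,.014),('sw',190,341,.014),('LF',452,345,.012),('sf',311,298,.012),('st',253,297,.014),('cone',316,238,.015)]:
    r=27; s=m[v-r:v+r,u-r:u+r]
    k,l,st,c=cv2.connectedComponentsWithStats(s)
    i=1+np.argmax(st[1:,4]); C=max(cv2.findContours((l==i).astype(np.uint8),0,2)[0],key=cv2.contourArea)
    (cx,cy),wh,a=cv2.minAreaRect(C); cx+=u-r;cy+=v-r
    print(n,st[i,4],np.round([cx,cy],1),np.round(wh,1),round(a,1),at('top',cx,cy,z).round(4))
    if n=='st':
        b=cv2.boxPoints(((cx,cy),wh,a)); P=[at('top',*q,.018) for q in b]; print(np.round(P,4))
# trays: plywood: bright yellowish
s=ctrl.read_state();R=cv2.Rodrigues(s['eef_rot'])[0];print(R.round(3))
big=cv2.resize(im[185:365,165:475],None,fx=2.58,fy=2.58,interpolation=cv2.INTER_CUBIC);cv2.imwrite('pics/c1.png',big)
E
```

```text
camO [0.40879872 0.01114655 1.03851109]
Lw 623 [384.5 306. ] [28. 29.] 90.0 [ 0.4192 -0.1466  0.014 ]
sw 311 [187.8 340.2] [18.4 20.5] 45.0 [0.3483 0.2862 0.014 ]
LF 372 [451.5 344.5] [21. 21.] 90.0 [ 0.3338 -0.2932  0.012 ]
sf 132 [310.  297.5] [13. 12.] 90.0 [0.4392 0.0192 0.012 ]
st 312 [250.6 297.3] [ 8.5 36.9] 77.9 [0.4406 0.1509 0.014 ]
[[0.4413 0.1921 0.018 ]
 [0.4578 0.1128 0.018 ]
 [0.4396 0.1087 0.018 ]
 [0.4232 0.1878 0.018 ]]
cone 215 [314.8 237.8] [16.3 15.6] 45.0 [0.5736 0.008  0.015 ]
[[-0.946 -0.     0.325]
 [-0.325  0.002 -0.946]
 [-0.    -1.    -0.002]]
```

View pics/c1.png

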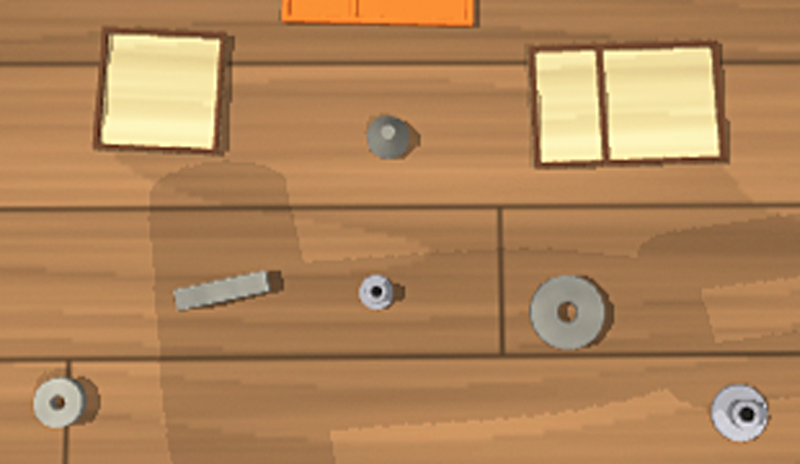

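The crop confirms the plain large wheel at (568,312), the small wheel at (58,402), the hub-up flanges at (740,413) and (376,292), and the stick at (228,291). The plywood trays are at (162,92) and (628,105). The next script fits the pockets.

```bash
python3 - <<'E'
from h import *
im=cv2.imread('pics/top0.png')
m=((im[:,:,0]>120)&(im[:,:,2]>200)&(im[:,:,1]>190)).astype(np.uint8)
m[:190]=0;m[260:]=0;m[:,:195]=0;m[:,455:]=0
k,l,st,c=cv2.connectedComponentsWithStats(m)
for i in range(1,k):
    if st[i,4]<150: continue
    C=max(cv2.findContours((l==i).astype(np.uint8),0,2)[0],key=cv2.contourArea)
    r=cv2.minAreaRect(C);P=np.array([at('top',*q,.005) for q in cv2.boxPoints(r)])
    e=P[1]-P[0];f=P[2]-P[1]
    print(st[i],P.mean(0).round(4),np.linalg.norm(e).round(4),np.degrees(np.arctan2(e[1],e[0])).round(1),np.linalg.norm(f).round(4))
E
```

```text
[ 205  199   45   44 1747] [0.6177 0.2092 0.005 ] 0.0984 -1.1 0.0981
[373 205  25  43 947] [ 0.6028 -0.1541  0.005 ] 0.0535 -86.3 0.0982
[ 399  204   45   43 1720] [ 0.6049 -0.2377  0.005 ] 0.0998 -87.5 0.0979
```

carry_out(
  motion=[
    {"delta_pos": [0.0154, 0.0317, -0.004], "turn": 0, "grip": 100},
    {"delta_pos": [0.0154, 0.0317, -0.004], "turn": 0, "grip": 100},
    {"delta_pos": [0.0154, 0.0317, -0.008], "turn": 0, "grip": 100},
    {"delta_pos": [0.0154, 0.0317, -0.008], "turn": 0, "grip": 100},
    {"delta_pos": [0.0154, 0.0317, -0.008], "turn": 0, "grip": 100},
    {"delta_pos": [0.0154, 0.0317, -0.008], "turn": 0, "grip": 100},
    {"delta_pos": [0.0154, 0.0317, -0.008], "turn": 0, "grip": 100},
    {"delta_pos": [0.0154, 0.0317, -0.008], "turn": 0, "grip": 100},
    {"delta_pos": [0.0154, 0.0317, -0.008], "turn": 0, "grip": 100},
    {"delta_pos": [0.0154, 0.0317, -0.008], "turn": 0, "grip": 100},
    {"delta_pos": [0.0154, 0.0317, -0.008], "turn": 0, "grip": 100},
    {"delta_pos": [0.0154, 0.0317, -0.008], "turn": 0, "grip": 100},
    {"delta_pos": [0.0154, 0.0317, -0.008], "turn": 0, "grip": 100},
    {"delta_pos": [0.0154, 0.0317, -0.008], "turn": 0, "grip": 100},
    {"delta_pos": [0, 0, 0], "turn": 0, "grip": 100},
  ],
)

```text
time_s: 1.35
tool_pos: [0.4178, -0.1241, 0.1265]
eef_rot: [-0.337, 2.056, -2.041]
contact_force: [-0.4, 0.2, -0.4]
grip_width: 0.0857
```

```bash
python3 - <<'E'
from h import *
s=ctrl.read_state();im=cam('wrist','w1.png');print(s['tool_pos'],s['joint_pos'])
print(proj('wrist',[.4192,-.1466,.018],s))
g=cv2.cvtColor(im,cv2.COLOR_RGB2HSV);m=((g[:,:,1]<60)&(g[:,:,2]>90)).astype(np.uint8)
k,l,st,c=cv2.connectedComponentsWithStats(m)
for i in range(1,k):
    if st[i,4]>300: print(st[i],c[i],at('wrist',*c[i],.016,s))
E
```

```text
[ 0.41783609 -0.12413042  0.12646475] [-0.47295054 -0.11758922  2.10698078  0.00414314  1.15936343  0.77400409]
[356.65242905 248.2001927 ]
[  98  112   51   48 1113] [123.12578616 134.96855346] [0.44205484 0.01567902 0.016     ]
[ 312  198   95   90 5164] [356.732378   237.48082881] [ 0.42574016 -0.14445668  0.016     ]
```

View pics/w1.png

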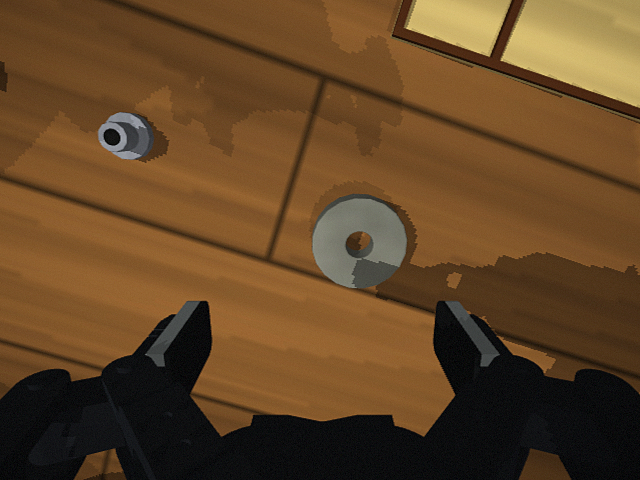

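The wrist view shows the large wheel at (359,243), within about 3 mm of the top-camera prediction of (357,248). I'll correct and go down.

carry_out(
  motion=[
    {"delta_pos": [0.002, -0.011, 0], "turn": 0, "grip": 100},
    {"delta_pos": [0.002, -0.011, 0], "turn": 0, "grip": 100},
    {"delta_pos": [0, 0, 0], "turn": 0, "grip": 100},
    {"delta_pos": [0, 0, -0.03], "turn": 0, "grip": 100},
    {"delta_pos": [0, 0, -0.03], "turn": 0, "grip": 100},
    {"delta_pos": [0, 0, -0.015], "turn": 0, "grip": 100},
    {"delta_pos": [0, 0, 0], "turn": 0, "grip": 100},
    {"delta_pos": [0, 0, 0], "turn": 0, "grip": 100},
  ],
)

```text
time_s: 2.07
tool_pos: [0.4223, -0.1626, 0.0534]
eef_rot: [-0.319, 2.052, -2.056]
contact_force: [0.8, -0.0, 0.4]
grip_width: 0.0856
```

carry_out(
  motion=[
    {"delta_pos": [0, 0, 0], "turn": 0, "grip": 100},
    {"delta_pos": [0, 0, 0], "turn": 0, "grip": 100},
  ],
)

```text
time_s: 2.23
tool_pos: [0.4225, -0.1649, 0.0548]
eef_rot: [-0.315, 2.052, -2.059]
contact_force: [0.2, -0.8, 0.3]
grip_width: 0.0855
```

```bash
python3 - <<'E'
from h import *
for i in range(4):
    s=ctrl.read_state();print(s['time_s'],s['tool_pos'].round(4),s['joint_vel'].round(3),s['joint_pos'].round(3));ctrl.camera('top')
E
```

```text
2.2333 [ 0.4225 -0.1649  0.0548] [-0.02  -0.011 -0.012 -0.     0.01  -0.003] [-5.460e-01  4.100e-02  2.112e+00 -1.000e-03  9.860e-01  7.190e-01]
2.2833 [ 0.4228 -0.165   0.0551] [ 0.011 -0.005  0.     0.001 -0.005  0.004] [-5.450e-01  4.000e-02  2.111e+00 -1.000e-03  9.860e-01  7.200e-01]
2.3333 [ 0.4229 -0.1648  0.0552] [ 0.012 -0.002  0.004  0.002 -0.004  0.001] [-5.450e-01  4.000e-02  2.112e+00 -1.000e-03  9.850e-01  7.200e-01]
2.3833 [ 0.4229 -0.1644  0.055 ] [ 0.008  0.003  0.005 -0.001 -0.002 -0.001] [-5.440e-01  4.000e-02  2.112e+00 -1.000e-03  9.850e-01  7.200e-01]
```

carry_out(
  motion=[
    {"delta_pos": [0, 0.01, 0], "turn": 0, "grip": 100},
  ],
)

```text
time_s: 2.52
tool_pos: [0.4234, -0.1552, 0.0556]
eef_rot: [-0.314, 2.05, -2.059]
contact_force: [0.6, -0.1, 0.9]
grip_width: 0.0853
```

```bash
python3 - <<'E'
from h import *
for i in range(4):
    s=ctrl.read_state();print(s['time_s'],s['tool_pos'].round(4),s['joint_vel'].round(3),s['joint_pos'].round(3));ctrl.camera('top')
E
```

```text
2.5167 [ 0.4234 -0.1552  0.0556] [ 0.261 -0.125  0.114  0.014  0.006  0.266] [-5.26e-01  3.10e-02  2.12e+00 -2.00e-03  9.85e-01  7.39e-01]
2.5667 [ 0.423  -0.1528  0.0553] [-0.005  0.01   0.007 -0.004 -0.    -0.035] [-0.522  0.03   2.122 -0.     0.986  0.742]
2.6167 [ 0.4228 -0.153   0.055 ] [-0.008  0.007 -0.004 -0.01  -0.005 -0.025] [-5.230e-01  3.000e-02  2.122e+00 -1.000e-03  9.850e-01  7.400e-01]
2.6667 [ 0.4228 -0.1534  0.055 ] [-0.008  0.006 -0.005 -0.004 -0.006 -0.009] [-5.230e-01  3.100e-02  2.122e+00 -1.000e-03  9.850e-01  7.390e-01]
```

carry_out(
  motion=[
    {"delta_pos": [-0.001, 0.006, 0], "turn": 0, "grip": 100},
    {"delta_pos": [0, 0.001, -0.018], "turn": 0, "grip": 100},
    {"delta_pos": [0, 0, -0.016], "turn": 0, "grip": 100},
    {"delta_pos": [0, 0, -0.006], "turn": 0, "grip": 100},
    {"delta_pos": [0, 0, -0.002], "turn": 0, "grip": 100},
    {"delta_pos": [0, 0, 0], "turn": 0, "grip": 100},
  ],
)

```text
time_s: 3.22
tool_pos: [0.4227, -0.1447, 0.0128]
eef_rot: [-0.317, 2.047, -2.057]
contact_force: [0.2, -0.1, 0.4]
grip_width: 0.0855
```

```bash
cat >> h.py <<'E'
def st():
    s=ctrl.read_state();R=cv2.Rodrigues(s['eef_rot'])[0]
    print(round(s['time_s'],2),s['tool_pos'].round(4),'jawyaw',np.degrees(np.arctan2(R[1,2],R[0,2])).round(1),'tilt',R[:,1].round(3),'F',s['contact_force'].round(1),'g',round(s['grip_width'],4),'j',s['joint_pos'].round(2));return s
E
python3 -c "
from h import *
st()"
```

```text
3.22 [ 0.4227 -0.1447  0.0128] jawyaw -72.2 tilt [ 0.005 -0.004 -1.   ] F [ 0.2 -0.1  0.4] g 0.0855 j [-0.51  0.11  2.14 -0.    0.89  0.75]
```

carry_out(
  motion=[
    {"delta_pos": [-0.001, -0.001, -0.004], "turn": 0, "grip": 100},
    {"delta_pos": [0, 0, 0], "turn": 0, "grip": 55},
    {"delta_pos": [0, 0, 0], "turn": 0, "grip": 55},
    {"delta_pos": [0, 0, 0], "turn": 0, "grip": 55},
    {"delta_pos": [0, 0, 0], "turn": 0, "grip": 55},
    {"delta_pos": [0, 0, 0], "turn": 0, "grip": 55},
    {"delta_pos": [0, 0, 0], "turn": 0, "grip": 55},
    {"delta_pos": [0, 0, 0], "turn": 0, "grip": 55},
  ],
  force=60,
)

```text
time_s: 3.88
tool_pos: [0.4236, -0.1471, 0.0119]
eef_rot: [-0.312, 2.043, -2.059]
contact_force: [-0.3, -0.3, -0.6]
grip_width: 0.0617
```

carry_out(
  motion=[
    {"delta_pos": [0, 0, 0], "turn": 0, "grip": 55},
    {"delta_pos": [0, 0, 0.01], "turn": 0, "grip": 55},
    {"delta_pos": [0, 0, 0.03], "turn": 0, "grip": 55},
    {"delta_pos": [0, 0, 0.03], "turn": 0, "grip": 55},
    {"delta_pos": [0, 0, 0.02], "turn": 0, "grip": 55},
    {"delta_pos": [0, 0, 0.0], "turn": 0, "grip": 55},
  ],
)

```text
time_s: 4.38
tool_pos: [0.4204, -0.1453, 0.1051]
eef_rot: [-0.318, 2.05, -2.056]
contact_force: [0.5, -0.8, -0.9]
grip_width: 0.0613
```

```bash
python3 -c "
from h import *
s=st();cam('wrist','w2.png')"
```

```text
4.38 [ 0.4204 -0.1453  0.1051] jawyaw -72.2 tilt [ 0.003 -0.003 -1.   ] F [ 0.5 -0.8 -0.9] g 0.0613 j [-0.51 -0.07  2.11 -0.    1.1   0.75]
```

View pics/w2.png

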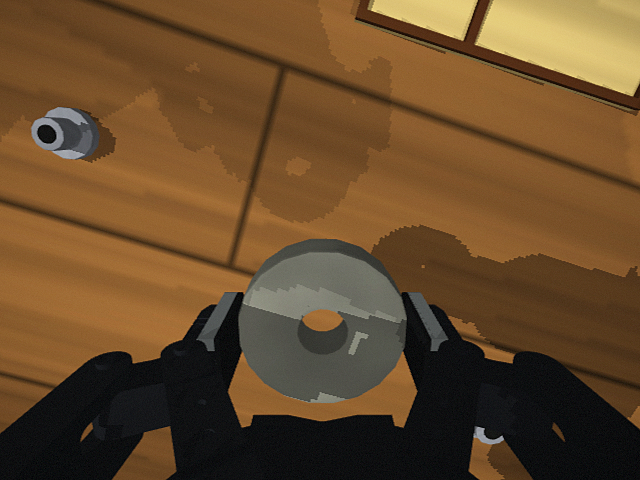

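```bash
python3 -c "
from h import *
s=st();p=at('wrist',322.5,327,s['tool_pos'][2]+.0065,s);print(p,p-s['tool_pos']);a=at('wrist',239,327,s['tool_pos'][2]+.0065,s);b=at('wrist',406,327,s['tool_pos'][2]+.0065,s);print(np.linalg.norm(a-b))"
```

```text
4.43 [ 0.4199 -0.1451  0.1036] jawyaw -72.2 tilt [ 0.002 -0.002 -1.   ] F [ 1.6 -1.3 -1.2] g 0.0613 j [-0.51 -0.07  2.11 -0.    1.1   0.75]
[ 0.42062078 -0.14430205  0.11013164] [0.00074089 0.00075881 0.0065    ]
0.06226690838765452
```

carry_out(
  motion=[
    {"delta_pos": [0.0165, 0.0295, 0], "turn": 0, "grip": 55},
    {"delta_pos": [0.0165, 0.0295, 0], "turn": 0, "grip": 55},
    {"delta_pos": [0.0165, 0.0295, 0], "turn": 0, "grip": 55},
    {"delta_pos": [0.0165, 0.0295, 0], "turn": 0, "grip": 55},
    {"delta_pos": [0.0165, 0.0295, 0], "turn": 0, "grip": 55},
    {"delta_pos": [0.0165, 0.0295, 0], "turn": 0, "grip": 55},
    {"delta_pos": [0.0165, 0.0295, 0], "turn": 0, "grip": 55},
    {"delta_pos": [0.0165, 0.0295, 0], "turn": 0, "grip": 55},
    {"delta_pos": [0.0165, 0.0295, 0], "turn": 0, "grip": 55},
    {"delta_pos": [0.0165, 0.0295, 0], "turn": 0, "grip": 55},
    {"delta_pos": [0.01, 0.018, 0], "turn": 0, "grip": 55},
    {"delta_pos": [0.005, 0.009, 0], "turn": 0, "grip": 55},
    {"delta_pos": [0.002, 0.003, 0], "turn": 0, "grip": 55},
    {"delta_pos": [0, 0, 0], "turn": 0, "grip": 55},
  ],
)

```text
time_s: 5.6
tool_pos: [0.5963, 0.195, 0.0851]
eef_rot: [-0.338, 2.064, -2.069]
contact_force: [-0.2, 0.2, -1.4]
grip_width: 0.0616
```

```bash
python3 -c "
from h import *
ctrl.camera('top');s=st();cam('wrist','w3.png')"
```

```text
5.65 [0.5959 0.1944 0.0849] jawyaw -72.6 tilt [-0.021 -0.006 -1.   ] F [-0.7 -0.8 -1.1] g 0.0618 j [ 0.19  0.39  1.62 -0.    1.15  1.46]
```

View pics/w3.png

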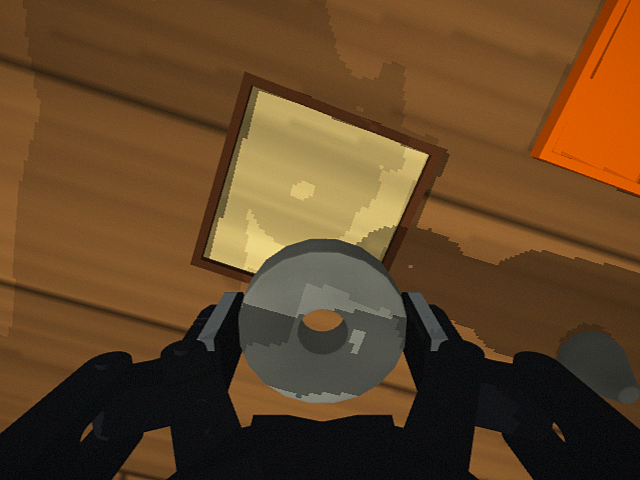

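The wrist view shows the wheel held and centred. The tray pocket has diagonal corners at (430,154) and (205,262).

```bash
python3 -c "
from h import *
s=st()
for q in [(254,88),(430,154),(207,261)]: print(at('wrist',*q,.007,s))
p=(at('wrist',430,154,.007,s)+at('wrist',207,261,.007,s))/2;print(p,p-s['tool_pos'])"
```

```text
5.7 [0.5959 0.1938 0.0853] jawyaw -72.7 tilt [-0.021 -0.006 -1.   ] F [-0.3 -0.9 -1.4] g 0.0615 j [ 0.19  0.39  1.63 -0.    1.15  1.46]
[0.67105395 0.25462059 0.007     ]
[0.667071   0.15541602 0.007     ]
[0.57018664 0.25773824 0.007     ]
[0.61862882 0.20657713 0.007     ] [ 0.02277648  0.01276792 -0.07827515]
```

carry_out(
  motion=[
    {"delta_pos": [0.012, 0.007, 0], "turn": 0, "grip": 55},
    {"delta_pos": [0.008, 0.005, 0], "turn": 0, "grip": 55},
    {"delta_pos": [0.001, 0.001, -0.01], "turn": 0, "grip": 55},
    {"delta_pos": [0, 0, -0.015], "turn": 0, "grip": 55},
    {"delta_pos": [0, 0, -0.012], "turn": 0, "grip": 55},
    {"delta_pos": [0, 0, -0.006], "turn": 0, "grip": 55},
    {"delta_pos": [0, 0, -0.002], "turn": 0, "grip": 55},
    {"delta_pos": [0, 0, 0], "turn": 0, "grip": 55},
  ],
)

```text
time_s: 6.37
tool_pos: [0.6152, 0.1989, 0.0363]
eef_rot: [-0.334, 2.069, -2.078]
contact_force: [0.2, -0.3, -1.1]
grip_width: 0.0616
```

carry_out(
  motion=[
    {"delta_pos": [0.003, 0.006, 0], "turn": 0, "grip": 55},
    {"delta_pos": [0.001, 0.003, -0.006], "turn": 0, "grip": 55},
    {"delta_pos": [0, 0, -0.006], "turn": 0, "grip": 55},
    {"delta_pos": [0, 0, -0.003], "turn": 0, "grip": 55},
    {"delta_pos": [0, 0, -0.001], "turn": 0, "grip": 55},
    {"delta_pos": [0, 0, 0], "turn": 0, "grip": 55},
  ],
)

```text
time_s: 6.87
tool_pos: [0.6203, 0.2093, 0.02]
eef_rot: [-0.332, 2.068, -2.077]
contact_force: [-0.6, 0.7, -0.6]
grip_width: 0.0615
```

carry_out(
  motion=[
    {"delta_pos": [-0.001, -0.001, -0.003], "turn": 0, "grip": 55},
    {"delta_pos": [0, 0, -0.001], "turn": 0, "grip": 55},
    {"delta_pos": [0, 0, 0], "turn": 0, "grip": 85},
    {"delta_pos": [0, 0, 0], "turn": 0, "grip": 85},
    {"delta_pos": [0, 0, 0], "turn": 0, "grip": 85},
    {"delta_pos": [0, 0, 0.01], "turn": 0, "grip": 85},
    {"delta_pos": [0, 0, 0.03], "turn": 0, "grip": 85},
    {"delta_pos": [0, 0, 0.03], "turn": 0, "grip": 85},
    {"delta_pos": [0, 0, 0.01], "turn": 0, "grip": 85},
    {"delta_pos": [0, 0, 0], "turn": 0, "grip": 85},
  ],
)

```text
time_s: 7.7
tool_pos: [0.6185, 0.2078, 0.1006]
eef_rot: [-0.332, 2.068, -2.078]
contact_force: [0.9, -0.7, -0.8]
grip_width: 0.0723
```

carry_out(
  motion=[
    {"delta_pos": [-0.033, 0.009, 0], "turn": 0, "grip": 100},
    {"delta_pos": [-0.033, 0.009, 0], "turn": 0, "grip": 100},
    {"delta_pos": [-0.033, 0.009, 0], "turn": 0, "grip": 100},
    {"delta_pos": [-0.033, 0.009, 0], "turn": 0, "grip": 100},
    {"delta_pos": [-0.033, 0.009, 0], "turn": 0, "grip": 100},
    {"delta_pos": [-0.033, 0.009, 0], "turn": 0, "grip": 100},
    {"delta_pos": [-0.033, 0.009, 0], "turn": 0, "grip": 100},
    {"delta_pos": [-0.02, 0.006, 0], "turn": 0, "grip": 100},
    {"delta_pos": [-0.01, 0.003, 0], "turn": 0, "grip": 100},
    {"delta_pos": [-0.004, 0, 0], "turn": 0, "grip": 100},
    {"delta_pos": [0, 0, 0], "turn": 0, "grip": 100},
  ],
)

```text
time_s: 8.62
tool_pos: [0.3417, 0.2779, 0.0939]
eef_rot: [-0.328, 2.068, -2.081]
contact_force: [-0.2, 0.0, 0.6]
grip_width: 0.0853
```

```bash
cat >> h.py <<'E'
def greys(fn,z,lo=90,sat=60,rows=300,amin=300):
    s=st();im=cam('wrist',fn);g=cv2.cvtColor(im,cv2.COLOR_RGB2HSV);m=((g[:,:,1]<sat)&(g[:,:,2]>lo)).astype(np.uint8);m[rows:]=0
    k,l,S,c=cv2.connectedComponentsWithStats(m)
    for i in range(1,k):
        if S[i,4]>amin:
            b=S[i][:2]+S[i][2:4]/2; p=at('wrist',*b,z,s); print(S[i],b,c[i].round(1),p.round(4),(p-s['tool_pos']).round(4))
E
python3 -c "
from h import *
ctrl.camera('top');greys('w4.png',.016);print(proj('wrist',[.348,.286,.018]))"
```

```text
8.67 [0.3424 0.2778 0.094 ] jawyaw -73.3 tilt [-0.021 -0.009 -1.   ] F [ 0.2 -0.3 -0.3] g 0.0855 j [ 0.5  -0.04  2.1   0.    1.1   1.78]
[ 528  125  112   44 3758] [584. 147.] [585.1 146.4] [0.4403 0.1601 0.016 ] [ 0.098  -0.1178 -0.078 ]
[ 276  201   72   71 3438] [312.  236.5] [311.  235.7] [0.3499 0.2865 0.016 ] [ 0.0075  0.0087 -0.078 ]
[311.56179131 241.96908655]
```

carry_out(
  motion=[
    {"delta_pos": [0.005, 0.006, 0], "turn": 0, "grip": 100},
    {"delta_pos": [0.002, 0.003, -0.01], "turn": 0, "grip": 100},
    {"delta_pos": [0, 0, -0.025], "turn": 0, "grip": 100},
    {"delta_pos": [0, 0, -0.025], "turn": 0, "grip": 100},
    {"delta_pos": [0, 0, -0.01], "turn": 0, "grip": 100},
    {"delta_pos": [0, 0, -0.005], "turn": 0, "grip": 100},
    {"delta_pos": [0, 0, -0.002], "turn": 0, "grip": 100},
    {"delta_pos": [0, 0, 0], "turn": 0, "grip": 100},
  ],
)

```text
time_s: 9.38
tool_pos: [0.3657, 0.2895, 0.0172]
eef_rot: [-0.302, 2.073, -2.077]
contact_force: [-0.1, -1.2, 0.7]
grip_width: 0.0852
```

carry_out(
  motion=[
    {"delta_pos": [-0.009, -0.002, 0], "turn": 0, "grip": 100},
    {"delta_pos": [-0.004, -0.001, -0.001], "turn": 0, "grip": 100},
    {"delta_pos": [-0.001, 0, -0.001], "turn": 0, "grip": 100},
    {"delta_pos": [0, 0, 0], "turn": 0, "grip": 100},
    {"delta_pos": [0, 0, 0], "turn": 0, "grip": 100},
  ],
)

```text
time_s: 9.8
tool_pos: [0.353, 0.2873, 0.0178]
eef_rot: [-0.295, 2.073, -2.074]
contact_force: [-0.5, 0.9, 0.6]
grip_width: 0.0856
```

carry_out(
  motion=[
    {"delta_pos": [-0.003, 0, -0.004], "turn": 0, "grip": 100},
    {"delta_pos": [-0.001, 0, -0.002], "turn": 0, "grip": 100},
    {"delta_pos": [0, 0, 0], "turn": 0, "grip": 35},
    {"delta_pos": [0, 0, 0], "turn": 0, "grip": 35},
    {"delta_pos": [0, 0, 0], "turn": 0, "grip": 35},
    {"delta_pos": [0, 0, 0], "turn": 0, "grip": 35},
    {"delta_pos": [0, 0, 0], "turn": 0, "grip": 35},
    {"delta_pos": [0, 0, 0], "turn": 0, "grip": 35},
    {"delta_pos": [0, 0, 0], "turn": 0, "grip": 35},
  ],
)

```text
time_s: 10.55
tool_pos: [0.3496, 0.288, 0.0129]
eef_rot: [-0.293, 2.073, -2.071]
contact_force: [-0.3, 0.3, -2.2]
grip_width: 0.0395
```

```bash
python3 -c "
from h import *
st()"
```

```text
10.55 [0.3496 0.288  0.0129] jawyaw -74.0 tilt [-0.001  0.    -1.   ] F [-0.3  0.3 -2.2] g 0.0395 j [0.51 0.13 2.12 0.   0.9  1.8 ]
```

carry_out(
  motion=[
    {"delta_pos": [0, 0, 0.01], "turn": 0, "grip": 35},
    {"delta_pos": [0, 0, 0.035], "turn": 0, "grip": 35},
    {"delta_pos": [0, 0, 0.035], "turn": 0, "grip": 35},
    {"delta_pos": [0.005, -0.015, 0.02], "turn": 0, "grip": 35},
    {"delta_pos": [0.016, -0.035, 0.002], "turn": 0, "grip": 35},
    {"delta_pos": [0.016, -0.035, 0.002], "turn": 0, "grip": 35},
    {"delta_pos": [0.016, -0.035, 0.002], "turn": 0, "grip": 35},
    {"delta_pos": [0.016, -0.035, 0.002], "turn": 0, "grip": 35},
    {"delta_pos": [0.016, -0.035, 0.002], "turn": 0, "grip": 35},
    {"delta_pos": [0.016, -0.035, 0.002], "turn": 0, "grip": 35},
    {"delta_pos": [0.016, -0.035, 0.002], "turn": 0, "grip": 35},
    {"delta_pos": [0.017, -0.035, 0], "turn": 0, "grip": 35},
    {"delta_pos": [0.017, -0.035, 0], "turn": 0, "grip": 35},
    {"delta_pos": [0.017, -0.035, 0], "turn": 0, "grip": 35},
    {"delta_pos": [0.017, -0.035, 0], "turn": 0, "grip": 35},
    {"delta_pos": [0.017, -0.035, 0], "turn": 0, "grip": 35},
    {"delta_pos": [0.017, -0.035, 0], "turn": 0, "grip": 35},
    {"delta_pos": [0.012, -0.022, 0], "turn": 0, "grip": 35},
    {"delta_pos": [0.005, -0.01, 0], "turn": 0, "grip": 35},
    {"delta_pos": [0, 0, 0], "turn": 0, "grip": 35},
  ],
)

```text
time_s: 12.22
tool_pos: [0.59, -0.2439, 0.1467]
eef_rot: [-0.284, 2.059, -2.07]
contact_force: [0.7, 0.5, -1.2]
grip_width: 0.0395
```

```bash
python3 -c "
from h import *
ctrl.camera('top');s=st();cam('wrist','w5.png')"
```

```text
12.27 [ 0.5896 -0.2429  0.1467] jawyaw -73.7 tilt [ 0.011 -0.004 -1.   ] F [ 0.4  0.5 -1.5] g 0.0399 j [-0.52  0.32  1.59  0.    1.22  0.77]
```

View pics/w5.png

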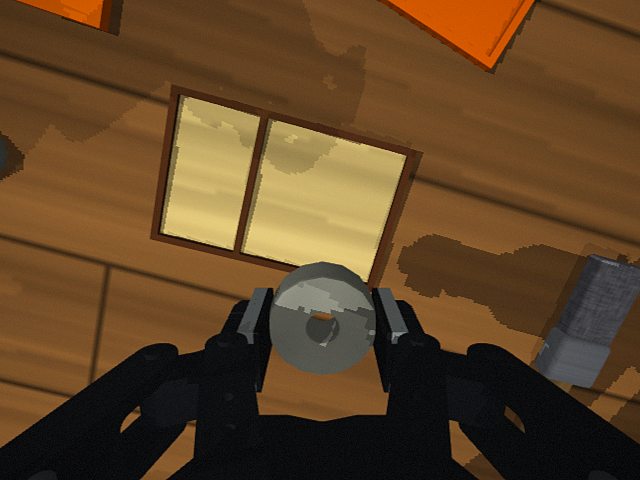

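The wheel is held centred at (323,325). The wide pocket's corners are (271,120), (406,153), (372,283) and (242,252). The narrow pocket's are (180,97), (258,115), (236,248) and (162,233).

```bash
python3 -c "
from h import *
s=st()
for Q in ([(271,120),(406,153),(372,283),(242,252)],[(180,97),(258,115),(236,248),(162,233)]):
    P=np.array([at('wrist',*q,.006,s) for q in Q]);print(P.mean(0),np.linalg.norm(P-np.roll(P,1,0),axis=1),P[0]-P[3])
p=at('wrist',323,323,s['tool_pos'][2]+.005,s);print(p-s['tool_pos'])"
```

```text
12.32 [ 0.5892 -0.2414  0.1464] jawyaw -73.6 tilt [ 0.01  -0.003 -1.   ] F [ 0.7 -0.8 -0.9] g 0.0399 j [-0.51  0.32  1.59  0.    1.22  0.77]
[ 0.60692268 -0.23699863  0.006     ] [0.09896292 0.09714602 0.10102045 0.10281777] [0.09893306 0.00243112 0.        ]
[ 0.60411544 -0.15259783  0.006     ] [0.09824537 0.05353489 0.0979984  0.05569523] [0.09813794 0.00459321 0.        ]
[0.00155251 0.00080826 0.005     ]
```

carry_out(
  motion=[
    {"delta_pos": [0.01, 0.002, 0], "turn": 0, "grip": 35},
    {"delta_pos": [0.004, 0.001, -0.02], "turn": 0, "grip": 35},
    {"delta_pos": [0, 0, -0.03], "turn": 0, "grip": 35},
    {"delta_pos": [0, 0, -0.03], "turn": 0, "grip": 35},
    {"delta_pos": [0, 0, -0.018], "turn": 0, "grip": 35},
    {"delta_pos": [0, 0, -0.008], "turn": 0, "grip": 35},
    {"delta_pos": [0, 0, -0.003], "turn": 0, "grip": 35},
    {"delta_pos": [0, 0, 0], "turn": 0, "grip": 35},
  ],
)

```text
time_s: 12.98
tool_pos: [0.6068, -0.2262, 0.0385]
eef_rot: [-0.291, 2.053, -2.06]
contact_force: [-0.1, -0.2, -1.2]
grip_width: 0.0399
```

carry_out(
  motion=[
    {"delta_pos": [-0.001, -0.007, 0], "turn": 0, "grip": 35},
    {"delta_pos": [0, -0.003, -0.006], "turn": 0, "grip": 35},
    {"delta_pos": [0, -0.001, -0.006], "turn": 0, "grip": 35},
    {"delta_pos": [0, 0, -0.003], "turn": 0, "grip": 35},
    {"delta_pos": [0, 0, -0.001], "turn": 0, "grip": 35},
    {"delta_pos": [0, 0, 0], "turn": 0, "grip": 35},
  ],
)

```text
time_s: 13.48
tool_pos: [0.6096, -0.2395, 0.0273]
eef_rot: [-0.284, 2.043, -2.062]
contact_force: [-1.0, -1.1, -0.5]
grip_width: 0.0396
```

carry_out(
  motion=[
    {"delta_pos": [-0.002, 0, -0.005], "turn": 0, "grip": 35},
    {"delta_pos": [-0.001, 0, -0.003], "turn": 0, "grip": 35},
    {"delta_pos": [0, 0, -0.001], "turn": 0, "grip": 35},
    {"delta_pos": [0, 0, 0], "turn": 0, "grip": 35},
  ],
)

```text
time_s: 13.82
tool_pos: [0.6068, -0.2401, 0.0183]
eef_rot: [-0.282, 2.042, -2.063]
contact_force: [1.1, -0.5, 1.1]
grip_width: 0.0399
```

Placed; now I release it, rise and head towards the large flange.

carry_out(
  motion=[
    {"delta_pos": [0, 0, -0.001], "turn": 0, "grip": 35},
    {"delta_pos": [0, 0, 0], "turn": 0, "grip": 65},
    {"delta_pos": [0, 0, 0], "turn": 0, "grip": 65},
    {"delta_pos": [0, 0, 0], "turn": 0, "grip": 65},
    {"delta_pos": [0, 0, 0], "turn": 0, "grip": 65},
    {"delta_pos": [0, 0, 0.01], "turn": 0, "grip": 65},
    {"delta_pos": [0, 0, 0.03], "turn": 0, "grip": 65},
    {"delta_pos": [0, 0, 0.03], "turn": 0, "grip": 65},
    {"delta_pos": [-0.02, -0.005, 0.005], "turn": 0, "grip": 65},
    {"delta_pos": [-0.036, -0.008, 0], "turn": 0, "grip": 65},
    {"delta_pos": [-0.036, -0.008, 0], "turn": 0, "grip": 65},
    {"delta_pos": [-0.036, -0.008, 0], "turn": 0, "grip": 65},
    {"delta_pos": [-0.036, -0.008, 0], "turn": 0, "grip": 65},
    {"delta_pos": [-0.036, -0.008, 0], "turn": 0, "grip": 65},
    {"delta_pos": [-0.036, -0.008, 0], "turn": 0, "grip": 65},
    {"delta_pos": [-0.022, -0.004, 0], "turn": 0, "grip": 65},
    {"delta_pos": [-0.01, 0, 0], "turn": 0, "grip": 65},
    {"delta_pos": [-0.003, 0, 0], "turn": 0, "grip": 65},
    {"delta_pos": [0, 0, 0], "turn": 0, "grip": 65},
  ],
)

```text
time_s: 15.4
tool_pos: [0.3281, -0.2989, 0.1069]
eef_rot: [-0.275, 2.022, -2.07]
contact_force: [0.5, 0.2, 0.2]
grip_width: 0.0557
```

```bash
python3 -c "
from h import *
ctrl.camera('top');greys('w6.png',.008);print(proj('wrist',[.334,-.293,.026]))"
```

```text
15.45 [ 0.3287 -0.299   0.107 ] jawyaw -72.8 tilt [ 0.036 -0.018 -0.999] F [-0.7  0.2  0.5] g 0.0557 j [-0.93 -0.1   2.14  0.02  1.07  0.33]
[ 278  201   76   72 3677] [316. 237.] [315.  235.8] [ 0.3357 -0.2951  0.008 ] [ 0.007   0.0039 -0.099 ]
[312.13579314 247.29320802]
```

View pics/w6.png

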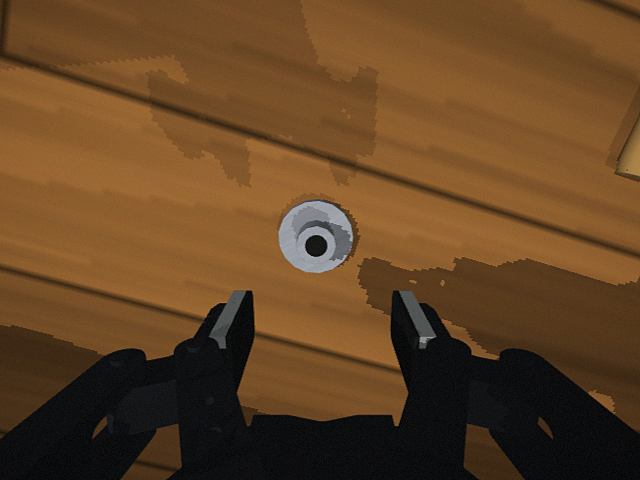

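The flange is hub up with its hub at (315,243), and there are no look-alikes near it.

carry_out(
  motion=[
    {"delta_pos": [0.004, 0.003, 0], "turn": 0, "grip": 65},
    {"delta_pos": [0.001, 0.001, -0.01], "turn": 0, "grip": 65},
    {"delta_pos": [0, 0, -0.025], "turn": 0, "grip": 65},
    {"delta_pos": [0, 0, -0.02], "turn": 0, "grip": 65},
    {"delta_pos": [0, 0, -0.01], "turn": 0, "grip": 65},
    {"delta_pos": [0, 0, -0.004], "turn": 0, "grip": 65},
    {"delta_pos": [0, 0, 0], "turn": 0, "grip": 65},
    {"delta_pos": [0, 0, 0], "turn": 0, "grip": 65},
  ],
)

```text
time_s: 16.17
tool_pos: [0.3414, -0.2925, 0.0334]
eef_rot: [-0.282, 2.014, -2.065]
contact_force: [-0.6, -0.2, -0.6]
grip_width: 0.0553
```

```bash
python3 -c "
from h import *
ctrl.camera('top');st()"
```

```text
16.22 [ 0.3414 -0.2926  0.0336] jawyaw -72.3 tilt [ 0.039 -0.019 -0.999] F [ 0.4  0.4 -0.5] g 0.056 j [-0.9   0.04  2.16  0.02  0.9   0.35]
```

carry_out(
  motion=[
    {"delta_pos": [-0.004, -0.001, -0.004], "turn": 0, "grip": 65},
    {"delta_pos": [-0.002, 0, -0.005], "turn": 0, "grip": 65},
    {"delta_pos": [0, 0, -0.003], "turn": 0, "grip": 65},
    {"delta_pos": [0, 0, 0], "turn": 0, "grip": 65},
  ],
)

```text
time_s: 16.55
tool_pos: [0.3364, -0.2953, 0.0228]
eef_rot: [-0.28, 2.008, -2.068]
contact_force: [-0.7, 0.1, -1.0]
grip_width: 0.0556
```

carry_out(
  motion=[
    {"delta_pos": [-0.001, 0.001, -0.001], "turn": 0, "grip": 65},
    {"delta_pos": [0, 0, 0], "turn": 0, "grip": 12},
    {"delta_pos": [0, 0, 0], "turn": 0, "grip": 12},
    {"delta_pos": [0, 0, 0], "turn": 0, "grip": 12},
    {"delta_pos": [0, 0, 0], "turn": 0, "grip": 12},
    {"delta_pos": [0, 0, 0], "turn": 0, "grip": 12},
    {"delta_pos": [0, 0, 0], "turn": 0, "grip": 12},
  ],
  force=50,
)

```text
time_s: 17.13
tool_pos: [0.3354, -0.2949, 0.0225]
eef_rot: [-0.278, 2.007, -2.069]
contact_force: [0.3, -0.4, -0.5]
grip_width: 0.0217
```

```bash
python3 -c "
from h import *
st()"
```

```text
17.13 [ 0.3354 -0.2949  0.0225] jawyaw -72.3 tilt [ 0.043 -0.024 -0.999] F [ 0.3 -0.4 -0.5] g 0.0217 j [-0.91  0.06  2.17  0.03  0.87  0.33]
```

carry_out(
  motion=[
    {"delta_pos": [0, 0, 0.01], "turn": 0, "grip": 12},
    {"delta_pos": [0, 0, 0.035], "turn": 0, "grip": 12},
    {"delta_pos": [0, 0, 0.035], "turn": 0, "grip": 12},
    {"delta_pos": [0.008, 0.014, 0.02], "turn": 0, "grip": 12},
    {"delta_pos": [0.018, 0.033, 0.002], "turn": 0, "grip": 12},
    {"delta_pos": [0.018, 0.033, 0.002], "turn": 0, "grip": 12},
    {"delta_pos": [0.018, 0.033, 0.002], "turn": 0, "grip": 12},
    {"delta_pos": [0.018, 0.033, 0.002], "turn": 0, "grip": 12},
    {"delta_pos": [0.018, 0.033, 0.002], "turn": 0, "grip": 12},
    {"delta_pos": [0.018, 0.033, 0.002], "turn": 0, "grip": 12},
    {"delta_pos": [0.018, 0.033, 0.002], "turn": 0, "grip": 12},
    {"delta_pos": [0.018, 0.033, 0.002], "turn": 0, "grip": 12},
    {"delta_pos": [0.018, 0.033, 0.001], "turn": 0, "grip": 12},
    {"delta_pos": [0.018, 0.033, 0], "turn": 0, "grip": 12},
    {"delta_pos": [0.018, 0.033, 0], "turn": 0, "grip": 12},
    {"delta_pos": [0.018, 0.033, 0], "turn": 0, "grip": 12},
    {"delta_pos": [0.018, 0.033, 0], "turn": 0, "grip": 12},
    {"delta_pos": [0.012, 0.02, 0], "turn": 0, "grip": 12},
    {"delta_pos": [0.005, 0.008, 0], "turn": 0, "grip": 12},
    {"delta_pos": [0, 0, 0], "turn": 0, "grip": 12},
  ],
)

```text
time_s: 18.8
tool_pos: [0.5992, 0.2049, 0.1581]
eef_rot: [-0.264, 2.005, -2.07]
contact_force: [0.4, 0.1, -1.8]
grip_width: 0.0218
```

```bash
python3 -c "
from h import *
ctrl.camera('top');s=st();cam('wrist','w7.png');print(proj('wrist',[.619,.208,.023],s))"
```

```text
18.85 [0.5987 0.204  0.158 ] jawyaw -72.6 tilt [ 0.051 -0.024 -0.998] F [-1.  -0.  -1.9] g 0.0217 j [ 0.22  0.28  1.62 -0.04  1.2   1.5 ]
[318.66533259 209.41620211]
```

View pics/w7.png

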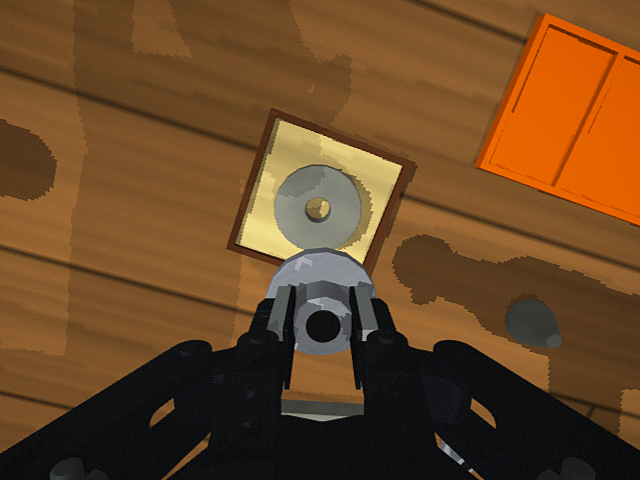

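The large wheel sits centred in the tray at (318,207), close to the predicted (319,209). The flange hub is at (323,325).

```bash
python3 -c "
from h import *
s=st()
w=at('wrist',318,207.5,.023,s);f=at('wrist',323,325,s['tool_pos'][2]+.0035,s);print(w,f,w-f, f-s['tool_pos'])"
```

```text
18.9 [0.5983 0.2027 0.1578] jawyaw -72.7 tilt [ 0.05  -0.025 -0.998] F [-0.5  0.1 -1.7] g 0.0219 j [ 0.22  0.28  1.62 -0.04  1.2   1.5 ]
[0.6197692  0.20751983 0.023     ] [0.59814007 0.20310953 0.16132026] [ 0.02162913  0.0044103  -0.13832026] [-0.00012689  0.00036849  0.0035    ]
```

carry_out(
  motion=[
    {"delta_pos": [0.012, 0.003, 0], "turn": 0, "grip": 12},
    {"delta_pos": [0.006, 0.001, -0.015], "turn": 0, "grip": 12},
    {"delta_pos": [0.001, 0, -0.03], "turn": 0, "grip": 12},
    {"delta_pos": [0, 0, -0.025], "turn": 0, "grip": 12},
    {"delta_pos": [0, 0, -0.012], "turn": 0, "grip": 12},
    {"delta_pos": [0, 0, -0.005], "turn": 0, "grip": 12},
    {"delta_pos": [0, 0, 0], "turn": 0, "grip": 12},
    {"delta_pos": [0, 0, 0], "turn": 0, "grip": 12},
  ],
)

```text
time_s: 19.57
tool_pos: [0.615, 0.1944, 0.0718]
eef_rot: [-0.255, 2.008, -2.082]
contact_force: [0.9, -0.0, -1.9]
grip_width: 0.0217
```

carry_out(
  motion=[
    {"delta_pos": [0.003, 0.007, 0], "turn": 0, "grip": 12},
    {"delta_pos": [0.001, 0.004, -0.006], "turn": 0, "grip": 12},
    {"delta_pos": [0, 0.001, -0.006], "turn": 0, "grip": 12},
    {"delta_pos": [0, 0, -0.003], "turn": 0, "grip": 12},
    {"delta_pos": [0, 0, -0.001], "turn": 0, "grip": 12},
    {"delta_pos": [0, 0, 0], "turn": 0, "grip": 12},
  ],
)

```text
time_s: 20.07
tool_pos: [0.6229, 0.2086, 0.0604]
eef_rot: [-0.245, 2.005, -2.078]
contact_force: [0.1, -0.1, -2.5]
grip_width: 0.0218
```

carry_out(
  motion=[
    {"delta_pos": [-0.002, -0.001, -0.005], "turn": 0, "grip": 12},
    {"delta_pos": [-0.001, 0, -0.005], "turn": 0, "grip": 12},
    {"delta_pos": [0, 0, -0.002], "turn": 0, "grip": 12},
    {"delta_pos": [0, 0, -0.001], "turn": 0, "grip": 12},
    {"delta_pos": [0, 0, 0], "turn": 0, "grip": 12},
  ],
)

```text
time_s: 20.48
tool_pos: [0.6193, 0.2075, 0.0458]
eef_rot: [-0.246, 2.005, -2.078]
contact_force: [0.2, 1.0, -1.9]
grip_width: 0.0219
```

carry_out(
  motion=[
    {"delta_pos": [0, 0, -0.001], "turn": 0, "grip": 12},
    {"delta_pos": [0, 0, 0], "turn": 0, "grip": 45},
    {"delta_pos": [0, 0, 0], "turn": 0, "grip": 45},
    {"delta_pos": [0, 0, 0], "turn": 0, "grip": 45},
    {"delta_pos": [0, 0, 0], "turn": 0, "grip": 45},
    {"delta_pos": [0, 0, 0.01], "turn": 0, "grip": 45},
    {"delta_pos": [0, 0, 0.03], "turn": 0, "grip": 45},
    {"delta_pos": [0, 0, 0.03], "turn": 0, "grip": 45},
    {"delta_pos": [-0.014, -0.005, 0], "turn": 0.12, "grip": 60},
    {"delta_pos": [-0.018, -0.006, 0], "turn": 0.12, "grip": 60},
    {"delta_pos": [-0.018, -0.006, 0], "turn": 0.12, "grip": 60},
    {"delta_pos": [-0.018, -0.006, 0], "turn": 0.12, "grip": 60},
    {"delta_pos": [-0.018, -0.006, 0], "turn": 0.12, "grip": 60},
    {"delta_pos": [-0.018, -0.006, 0], "turn": 0.12, "grip": 60},
    {"delta_pos": [-0.018, -0.006, 0], "turn": 0.12, "grip": 60},
    {"delta_pos": [-0.018, -0.006, 0], "turn": 0.12, "grip": 60},
    {"delta_pos": [-0.018, -0.006, 0], "turn": 0.12, "grip": 60},
    {"delta_pos": [-0.012, -0.003, 0], "turn": 0.12, "grip": 60},
    {"delta_pos": [-0.006, 0, 0], "turn": 0.12, "grip": 60},
    {"delta_pos": [0, 0, 0], "turn": 0.08, "grip": 60},
  ],
)

```text
time_s: 22.15
tool_pos: [0.4413, 0.1505, 0.1341]
eef_rot: [-1.202, 1.072, -1.054]
contact_force: [-0.1, -0.3, 0.4]
grip_width: 0.051
```

```bash
python3 -c "
from h import *
ctrl.camera('top');s=st();cam('wrist','w8.png');print(proj('wrist',[.4406,.151,.018],s))"
```

```text
22.2 [0.4421 0.1505 0.1344] jawyaw 10.3 tilt [ 0.047  0.071 -0.996] F [ 0.5 -0.1  0.7] g 0.0515 j [ 0.11 -0.11  2.08  0.07  1.11 -0.1 ]
[308.95495701 245.6383053 ]
```

View pics/w8.png

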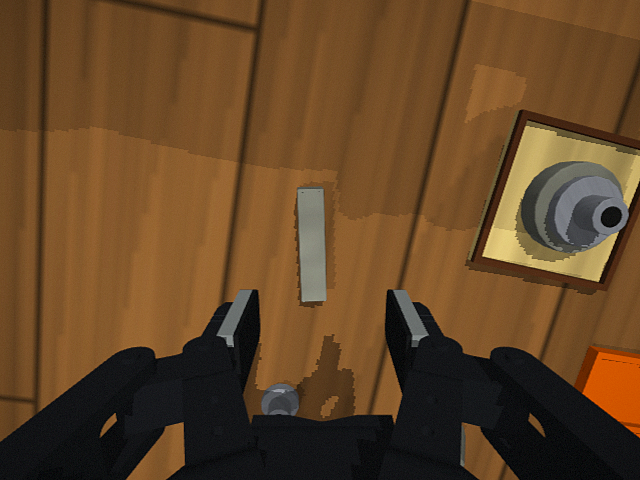

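The large kit in the square tray looks right, with the flange on the wheel. The stick lies from (311,188) to (313,302), almost square to the jaws. The small flange is at (280,398).

```bash
python3 - <<'E'
from h import *
s=st()
im=cv2.imread('pics/w8.png')
g=cv2.cvtColor(im,cv2.COLOR_BGR2HSV);m=((g[:,:,1]<60)&(g[:,:,2]>90)).astype(np.uint8)
m[:170]=0;m[310:]=0;m[:,:285]=0;m[:,340:]=0
C=max(cv2.findContours(m,0,2)[0],key=cv2.contourArea);r=cv2.minAreaRect(C);print(r)
P=np.array([at('wrist',*q,.018,s) for q in cv2.boxPoints(r)]);print(P.mean(0),P[0]-P[1],P[1]-P[2])
for e in(P[0]-P[1],P[1]-P[2]):print(np.linalg.norm(e),np.degrees(np.arctan2(e[1],e[0])))
E
```

```text
22.25 [0.4426 0.1506 0.1344] jawyaw 9.8 tilt [ 0.047  0.071 -0.996] F [-0.3 -0.5 -0.5] g 0.0516 j [ 0.11 -0.11  2.08  0.07  1.11 -0.09]
((311.71319580078125, 244.68231201171875), (112.24364471435547, 26.398103713989258), 88.02507019042969)
[0.44324495 0.15072365 0.018     ] [-0.01720976 -0.00347235  0.        ] [-0.01628946  0.07813807  0.        ]
0.017556566013488855 -168.59279944724892
0.07981794611189082 101.77580702715018
```

carry_out(
  motion=[
    {"delta_pos": [0, 0, -0.02], "turn": 0.03, "grip": 60},
    {"delta_pos": [0, 0, -0.03], "turn": 0, "grip": 60},
    {"delta_pos": [0, 0, -0.025], "turn": 0, "grip": 60},
    {"delta_pos": [0, 0, -0.012], "turn": 0, "grip": 60},
    {"delta_pos": [0, 0, -0.005], "turn": 0, "grip": 60},
    {"delta_pos": [0, 0, 0], "turn": 0, "grip": 60},
    {"delta_pos": [0, 0, 0], "turn": 0, "grip": 60},
  ],
)

```text
time_s: 22.83
tool_pos: [0.4485, 0.1514, 0.0455]
eef_rot: [-1.194, 1.058, -1.056]
contact_force: [0.8, -0.3, -0.1]
grip_width: 0.0513
```

```bash
python3 -c "
from h import *
ctrl.camera('top');s=st()"
```

```text
22.88 [0.4488 0.1514 0.0458] jawyaw 10.4 tilt [ 0.06   0.073 -0.996] F [-0.4 -0.1 -0.4] g 0.0512 j [ 0.11  0.05  2.13  0.08  0.9  -0.12]
```

carry_out(
  motion=[
    {"delta_pos": [-0.003, 0, -0.008], "turn": 0.02, "grip": 60},
    {"delta_pos": [-0.002, 0, -0.01], "turn": 0, "grip": 60},
    {"delta_pos": [0, 0, -0.006], "turn": 0, "grip": 60},
    {"delta_pos": [0, 0, -0.002], "turn": 0, "grip": 60},
    {"delta_pos": [0, 0, 0], "turn": 0, "grip": 60},
  ],
)

```text
time_s: 23.3
tool_pos: [0.4463, 0.1518, 0.0209]
eef_rot: [-1.197, 1.038, -1.042]
contact_force: [0.4, -0.5, -0.9]
grip_width: 0.0514
```

```bash
python3 -c "
from h import *
ctrl.camera('top');s=st()"
```

```text
23.35 [0.4463 0.1519 0.021 ] jawyaw 11.6 tilt [ 0.065  0.075 -0.995] F [ 0.1 -0.2 -0.2] g 0.0509 j [ 0.11  0.09  2.14  0.09  0.84 -0.15]
```

carry_out(
  motion=[
    {"delta_pos": [-0.002, -0.001, -0.004], "turn": 0, "grip": 60},
    {"delta_pos": [0, 0, -0.001], "turn": 0, "grip": 60},
    {"delta_pos": [0, 0, 0], "turn": 0, "grip": 8},
    {"delta_pos": [0, 0, 0], "turn": 0, "grip": 8},
    {"delta_pos": [0, 0, 0], "turn": 0, "grip": 8},
    {"delta_pos": [0, 0, 0], "turn": 0, "grip": 8},
    {"delta_pos": [0, 0, 0], "turn": 0, "grip": 8},
    {"delta_pos": [0, 0, 0], "turn": 0, "grip": 8},
  ],
  force=50,
)

```text
time_s: 24.02
tool_pos: [0.4451, 0.1508, 0.0166]
eef_rot: [-1.196, 1.036, -1.043]
contact_force: [-0.4, 0.8, -1.0]
grip_width: 0.0167
```

```bash
python3 -c "
from h import *
s=st()"
```

```text
24.02 [0.4451 0.1508 0.0166] jawyaw 11.6 tilt [ 0.067  0.075 -0.995] F [-0.4  0.8 -1. ] g 0.0167 j [ 0.11  0.1   2.15  0.09  0.82 -0.15]
```

carry_out(
  motion=[
    {"delta_pos": [0, 0, 0.01], "turn": 0, "grip": 8},
    {"delta_pos": [0, 0, 0.035], "turn": 0, "grip": 8},
    {"delta_pos": [0, 0, 0.035], "turn": 0, "grip": 8},
    {"delta_pos": [0.005, -0.012, 0.02], "turn": 0.05, "grip": 8},
    {"delta_pos": [0.012, -0.023, 0.001], "turn": 0.1, "grip": 8},
    {"delta_pos": [0.012, -0.023, 0.001], "turn": 0.1, "grip": 8},
    {"delta_pos": [0.012, -0.023, 0.001], "turn": 0.1, "grip": 8},
    {"delta_pos": [0.012, -0.023, 0.001], "turn": 0.1, "grip": 8},
    {"delta_pos": [0.012, -0.023, 0.001], "turn": 0.1, "grip": 8},
    {"delta_pos": [0.012, -0.023, 0.001], "turn": 0.1, "grip": 8},
    {"delta_pos": [0.012, -0.023, 0.001], "turn": 0.1, "grip": 8},
    {"delta_pos": [0.012, -0.023, 0.001], "turn": 0.1, "grip": 8},
    {"delta_pos": [0.012, -0.023, 0.001], "turn": 0.1, "grip": 8},
    {"delta_pos": [0.012, -0.023, 0], "turn": 0.1, "grip": 8},
    {"delta_pos": [0.012, -0.023, 0], "turn": 0.1, "grip": 8},
    {"delta_pos": [0.01, -0.018, 0], "turn": 0.1, "grip": 8},
    {"delta_pos": [0.005, -0.01, 0], "turn": 0.1, "grip": 8},
    {"delta_pos": [0, 0, 0], "turn": 0.04, "grip": 8},
    {"delta_pos": [0, 0, 0], "turn": 0, "grip": 8},
  ],
)

```text
time_s: 25.6
tool_pos: [0.6007, -0.1597, 0.1451]
eef_rot: [-1.493, -0.035, 0.117]
contact_force: [-0.4, 0.1, -1.2]
grip_width: 0.017
```

```bash
python3 -c "
from h import *
ctrl.camera('top');s=st();cam('wrist','w9.png')"
```

```text
25.65 [ 0.6008 -0.1597  0.1452] jawyaw 95.4 tilt [-0.055  0.073 -0.996] F [ 0.5  0.6 -1.7] g 0.0166 j [-0.41  0.35  1.56  0.05  1.31 -2.09]
```

View pics/w9.png

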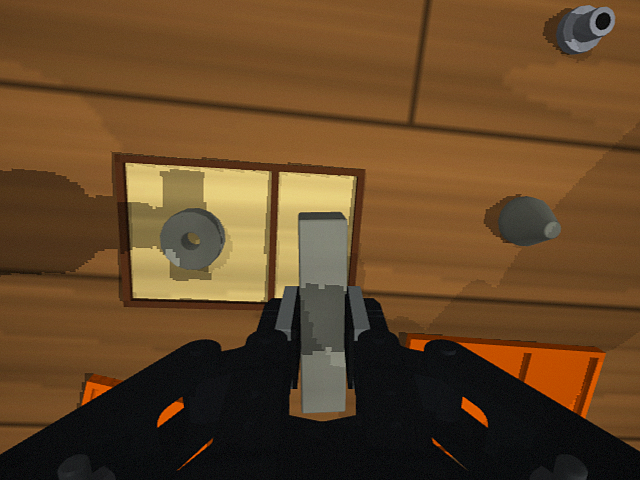

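The stick is held lengthwise from (323,220) to (324,412). The small wheel sits near the middle of the wide pocket, at (192,239) against a pocket centre of about (197,233).

```bash
python3 -c "
from h import *
s=st();z=s['tool_pos'][2]+.0014
a=at('wrist',323,221,z,s);b=at('wrist',324,412,z,s);print(a,b,np.linalg.norm(a-b),(a+b)/2-s['tool_pos'],np.degrees(np.arctan2(*(a-b)[1::-1])))
for q in [(280,172),(356,177)]:print(at('wrist',*q,.006,s))
print('sw',at('wrist',192,239,.02,s))
print(proj('wrist',[.6035,-.1535,.005],s))
"
```

```text
25.7 [ 0.6005 -0.1591  0.1451] jawyaw 95.3 tilt [-0.056  0.073 -0.996] F [ 1.   0.8 -0.8] g 0.0167 j [-0.41  0.35  1.56  0.05  1.31 -2.09]
[ 0.56258238 -0.16151269  0.14649207] [ 0.64208376 -0.15364384  0.14649207] 0.07988985094978929 [0.0018154  0.00147549 0.0014    ] -174.34741640091886
[ 0.55597179 -0.18172939  0.006     ]
[ 0.55473212 -0.12689484  0.006     ]
sw [ 0.6059918  -0.23858435  0.02      ]
[313.53971195 239.18840395]
```

carry_out(
  motion=[
    {"delta_pos": [0.001, 0.002, -0.015], "turn": -0.04, "grip": 8},
    {"delta_pos": [0, 0.001, -0.03], "turn": 0, "grip": 8},
    {"delta_pos": [0, 0, -0.025], "turn": 0, "grip": 8},
    {"delta_pos": [0, 0, -0.012], "turn": 0, "grip": 8},
    {"delta_pos": [0, 0, -0.005], "turn": 0, "grip": 8},
    {"delta_pos": [0, 0, 0], "turn": 0, "grip": 8},
    {"delta_pos": [0, 0, 0], "turn": 0, "grip": 8},
  ],
)

```text
time_s: 26.28
tool_pos: [0.6018, -0.1529, 0.0601]
eef_rot: [-1.494, -0.001, 0.073]
contact_force: [0.7, 0.1, -0.1]
grip_width: 0.0165
```

```bash
python3 -c "
from h import *
ctrl.camera('top');s=st()"
```

```text
26.33 [ 0.602  -0.153   0.0604] jawyaw 92.6 tilt [-0.047  0.074 -0.996] F [-1.4 -0.  -0.6] g 0.0167 j [-0.4   0.44  1.61  0.05  1.16 -2.04]
```

carry_out(
  motion=[
    {"delta_pos": [0, -0.001, -0.012], "turn": 0, "grip": 8},
    {"delta_pos": [0, 0, -0.012], "turn": 0, "grip": 8},
    {"delta_pos": [0, 0, -0.007], "turn": 0, "grip": 8},
    {"delta_pos": [0, 0, -0.003], "turn": 0, "grip": 8},
    {"delta_pos": [0, 0, 0], "turn": 0, "grip": 8},
  ],
)

```text
time_s: 26.75
tool_pos: [0.6048, -0.1552, 0.0273]
eef_rot: [-1.498, -0.007, 0.067]
contact_force: [-0.6, 1.0, -0.9]
grip_width: 0.0164
```

```bash
python3 -c "
from h import *
ctrl.camera('top');s=st()"
```

```text
26.8 [ 0.6048 -0.1552  0.0275] jawyaw 92.6 tilt [-0.041  0.072 -0.997] F [-0.1 -0.6 -0.6] g 0.0165 j [-0.4   0.49  1.62  0.06  1.1  -2.05]
```

carry_out(
  motion=[
    {"delta_pos": [-0.002, 0, -0.003], "turn": 0, "grip": 8},
    {"delta_pos": [0, 0, -0.002], "turn": 0, "grip": 8},
    {"delta_pos": [0, 0, -0.001], "turn": 0, "grip": 8},
    {"delta_pos": [0, 0, 0], "turn": 0, "grip": 8},
  ],
)

```text
time_s: 27.13
tool_pos: [0.6033, -0.1556, 0.022]
eef_rot: [-1.498, -0.008, 0.066]
contact_force: [0.3, -1.2, 0.7]
grip_width: 0.0167
```

carry_out(
  motion=[
    {"delta_pos": [0, 0, 0], "turn": 0, "grip": 32},
    {"delta_pos": [0, 0, 0], "turn": 0, "grip": 32},
    {"delta_pos": [0, 0, 0], "turn": 0, "grip": 32},
    {"delta_pos": [0, 0, 0.01], "turn": 0, "grip": 32},
    {"delta_pos": [0, 0, 0.03], "turn": 0, "grip": 32},
    {"delta_pos": [0, 0, 0.035], "turn": 0, "grip": 32},
    {"delta_pos": [-0.015, 0.005, 0.01], "turn": 0, "grip": 50},
    {"delta_pos": [-0.022, 0.02, 0], "turn": 0, "grip": 50},
    {"delta_pos": [-0.022, 0.024, 0], "turn": 0, "grip": 50},
    {"delta_pos": [-0.022, 0.024, 0], "turn": 0, "grip": 50},
    {"delta_pos": [-0.022, 0.024, 0], "turn": 0, "grip": 50},
    {"delta_pos": [-0.022, 0.024, 0], "turn": 0, "grip": 50},
    {"delta_pos": [-0.018, 0.024, 0], "turn": 0, "grip": 50},
    {"delta_pos": [-0.01, 0.014, 0], "turn": 0, "grip": 50},
    {"delta_pos": [-0.004, 0.006, 0], "turn": 0, "grip": 50},
    {"delta_pos": [0, 0, 0], "turn": 0, "grip": 50},
  ],
)

```text
time_s: 28.47
tool_pos: [0.4426, 0.0127, 0.1222]
eef_rot: [-1.504, -0.018, 0.052]
contact_force: [-0.1, -0.2, 0.3]
grip_width: 0.0428
```

```bash
python3 -c "
from h import *
ctrl.camera('top');greys('w10.png',.008);print(proj('wrist',[.4392,.0192,.024]))"
```

```text
28.52 [0.4434 0.012  0.1224] jawyaw 92.5 tilt [-0.023  0.066 -0.998] F [ 0.1 -0.3  0.5] g 0.0427 j [-0.2  -0.08  2.08  0.07  1.17 -1.84]
[ 298  214   43   42 1127] [319.5 235. ] [318.5 233.9] [0.4406 0.0186 0.008 ] [-0.0028  0.0065 -0.1144]
[323.22112264 238.29752645]
```

View pics/w10.png

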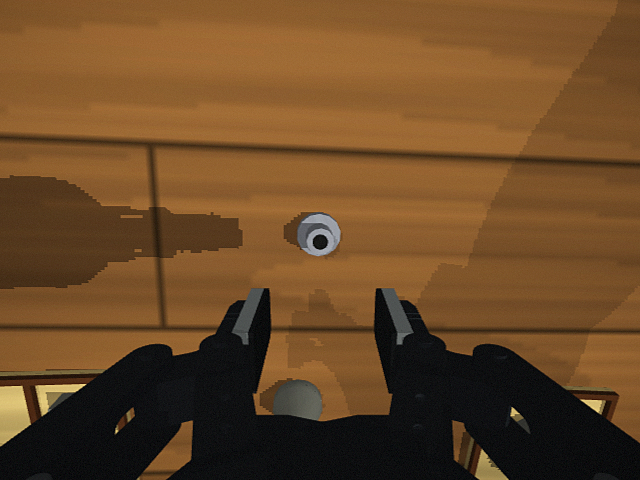

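The small flange is hub up at (319,238). The cone at (298,400) is well clear of the jaws.

carry_out(
  motion=[
    {"delta_pos": [-0.002, 0.003, -0.01], "turn": 0, "grip": 50},
    {"delta_pos": [-0.001, 0.001, -0.025], "turn": 0, "grip": 50},
    {"delta_pos": [0, 0, -0.025], "turn": 0, "grip": 50},
    {"delta_pos": [0, 0, -0.012], "turn": 0, "grip": 50},
    {"delta_pos": [0, 0, -0.005], "turn": 0, "grip": 50},
    {"delta_pos": [0, 0, 0], "turn": 0, "grip": 50},
    {"delta_pos": [0, 0, 0], "turn": 0, "grip": 50},
  ],
)

```text
time_s: 29.15
tool_pos: [0.4464, 0.0101, 0.0416]
eef_rot: [-1.507, -0.017, 0.041]
contact_force: [0.8, 0.6, 0.1]
grip_width: 0.0428
```

```bash
python3 -c "
from h import *
ctrl.camera('top');s=st()"
```

```text
29.2 [0.4465 0.0101 0.0419] jawyaw 92.1 tilt [-0.016  0.063 -0.998] F [ 0.2 -0.4 -0.1] g 0.043 j [-0.2   0.07  2.12  0.07  0.99 -1.85]
```

carry_out(
  motion=[
    {"delta_pos": [-0.004, 0.005, 0], "turn": 0, "grip": 50},
    {"delta_pos": [-0.002, 0.002, 0], "turn": 0, "grip": 50},
    {"delta_pos": [0, 0, 0], "turn": 0, "grip": 50},
    {"delta_pos": [0, 0, 0], "turn": 0, "grip": 50},
  ],
)

```text
time_s: 29.53
tool_pos: [0.4422, 0.0172, 0.0444]
eef_rot: [-1.508, -0.02, 0.037]
contact_force: [-0.4, -0.6, 0.0]
grip_width: 0.0425
```

```bash
python3 -c "
from h import *
ctrl.camera('top');s=st()"
```

```text
29.58 [0.4423 0.0171 0.0445] jawyaw 92.1 tilt [-0.012  0.063 -0.998] F [-0.1 -0.5  0. ] g 0.0427 j [-0.18  0.05  2.13  0.07  0.99 -1.83]
```

carry_out(
  motion=[
    {"delta_pos": [-0.002, 0.001, -0.008], "turn": 0, "grip": 50},
    {"delta_pos": [0, 0, -0.008], "turn": 0, "grip": 50},
    {"delta_pos": [0, 0, -0.005], "turn": 0, "grip": 50},
    {"delta_pos": [0, 0, -0.001], "turn": 0, "grip": 50},
    {"delta_pos": [0, 0, 0], "turn": 0, "grip": 50},
  ],
)

```text
time_s: 30.0
tool_pos: [0.4406, 0.0183, 0.0208]
eef_rot: [-1.508, -0.023, 0.036]
contact_force: [-0.4, -1.0, -0.1]
grip_width: 0.0428
```

carry_out(
  motion=[
    {"delta_pos": [0, 0, 0.001], "turn": 0, "grip": 50},
    {"delta_pos": [0, 0, 0], "turn": 0, "grip": 6},
    {"delta_pos": [0, 0, 0], "turn": 0, "grip": 6},
    {"delta_pos": [0, 0, 0], "turn": 0, "grip": 6},
    {"delta_pos": [0, 0, 0], "turn": 0, "grip": 6},
    {"delta_pos": [0, 0, 0], "turn": 0, "grip": 6},
    {"delta_pos": [0, 0, 0], "turn": 0, "grip": 6},
  ],
  force=40,
)

```text
time_s: 30.58
tool_pos: [0.4406, 0.0182, 0.0218]
eef_rot: [-1.508, -0.022, 0.036]
contact_force: [-0.0, 0.1, -1.1]
grip_width: 0.0163
```

```bash
python3 -c "
from h import *
s=st()"
```

```text
30.58 [0.4406 0.0182 0.0218] jawyaw 92.1 tilt [-0.01   0.062 -0.998] F [-0.   0.1 -1.1] g 0.0163 j [-0.18  0.09  2.14  0.07  0.93 -1.83]
```

carry_out(
  motion=[
    {"delta_pos": [0, 0, 0.01], "turn": 0, "grip": 6},
    {"delta_pos": [0, 0, 0.035], "turn": 0, "grip": 6},
    {"delta_pos": [0, 0, 0.035], "turn": 0, "grip": 6},
    {"delta_pos": [0.006, -0.012, 0.02], "turn": 0, "grip": 6},
    {"delta_pos": [0.017, -0.028, 0.001], "turn": 0, "grip": 6},
    {"delta_pos": [0.017, -0.028, 0.001], "turn": 0, "grip": 6},
    {"delta_pos": [0.017, -0.028, 0.001], "turn": 0, "grip": 6},
    {"delta_pos": [0.017, -0.028, 0.001], "turn": 0, "grip": 6},
    {"delta_pos": [0.017, -0.028, 0.001], "turn": 0, "grip": 6},
    {"delta_pos": [0.017, -0.028, 0.001], "turn": 0, "grip": 6},
    {"delta_pos": [0.017, -0.028, 0.001], "turn": 0, "grip": 6},
    {"delta_pos": [0.012, -0.018, 0], "turn": 0, "grip": 6},
    {"delta_pos": [0.006, -0.009, 0], "turn": 0, "grip": 6},
    {"delta_pos": [0, 0, 0], "turn": 0, "grip": 6},
    {"delta_pos": [0, 0, 0], "turn": 0, "grip": 6},
  ],
)

```text
time_s: 31.83
tool_pos: [0.5864, -0.2292, 0.1453]
eef_rot: [-1.512, -0.027, 0.035]
contact_force: [-0.6, -0.7, -0.4]
grip_width: 0.0163
```

```bash
python3 -c "
from h import *
ctrl.camera('top');s=st();cam('wrist','w11.png');print(proj('wrist',[.606,-.2385,.023],s))"
```

```text
31.88 [ 0.5863 -0.2289  0.1454] jawyaw 92.3 tilt [-0.006  0.058 -0.998] F [-1.1  0.1 -0.7] g 0.0162 j [-0.52  0.33  1.58  0.05  1.26 -2.15]
[296.55524293 259.23006951]
```

View pics/w11.png

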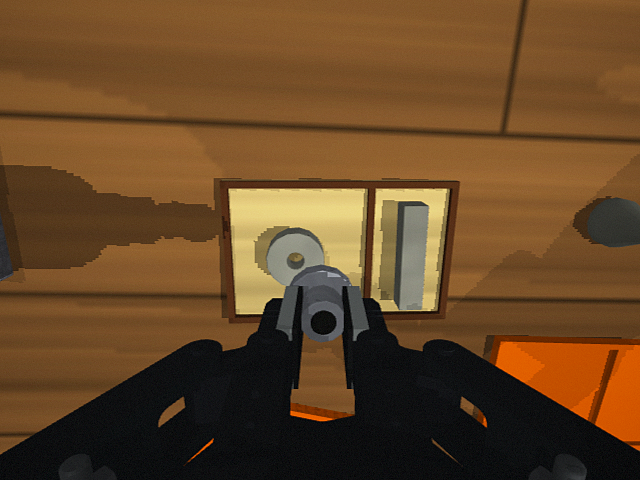

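The stick lies straight in the narrow pocket at (412,256). The small wheel's centre is at (296,257) and the held hub is at (323,322).

```bash
python3 -c "
from h import *
s=st()
w=at('wrist',295.5,256.5,.023,s);f=at('wrist',323,322,s['tool_pos'][2]+.0022,s);print(w,f,w-f, f-s['tool_pos'])"
```

```text
31.93 [ 0.5861 -0.2283  0.1453] jawyaw 92.3 tilt [-0.006  0.058 -0.998] F [-0.2 -0.2 -0.6] g 0.0159 j [-0.52  0.33  1.58  0.05  1.26 -2.15]
[ 0.60373549 -0.23860099  0.023     ] [ 0.58728132 -0.22713163  0.14750211] [ 0.01645417 -0.01146936 -0.12450211] [0.0011383  0.00115202 0.0022    ]
```

TCP target is about (0.604, -0.2395, 0.045).

carry_out(
  motion=[
    {"delta_pos": [0.01, -0.006, -0.01], "turn": 0, "grip": 6},
    {"delta_pos": [0.005, -0.003, -0.025], "turn": 0, "grip": 6},
    {"delta_pos": [0.001, -0.001, -0.025], "turn": 0, "grip": 6},
    {"delta_pos": [0, 0, -0.012], "turn": 0, "grip": 6},
    {"delta_pos": [0, 0, -0.004], "turn": 0, "grip": 6},
    {"delta_pos": [0, 0, 0], "turn": 0, "grip": 6},
    {"delta_pos": [0, 0, 0], "turn": 0, "grip": 6},
  ],
)

```text
time_s: 32.52
tool_pos: [0.601, -0.2311, 0.0708]
eef_rot: [-1.512, -0.034, 0.04]
contact_force: [-0.4, 0.6, 0.2]
grip_width: 0.0159
```

```bash
python3 -c "
from h import *
ctrl.camera('top');s=st()"
```

```text
32.57 [ 0.6012 -0.2311  0.071 ] jawyaw 92.7 tilt [-0.005  0.059 -0.998] F [-1.2  0.7 -0. ] g 0.0162 j [-0.51  0.45  1.58  0.05  1.15 -2.15]
```

carry_out(
  motion=[
    {"delta_pos": [0.002, -0.005, 0], "turn": 0, "grip": 6},
    {"delta_pos": [0.001, -0.003, -0.006], "turn": 0, "grip": 6},
    {"delta_pos": [0, 0, -0.006], "turn": 0, "grip": 6},
    {"delta_pos": [0, 0, -0.002], "turn": 0, "grip": 6},
    {"delta_pos": [0, 0, 0], "turn": 0, "grip": 6},
    {"delta_pos": [0, 0, 0], "turn": 0, "grip": 6},
  ],
)

```text
time_s: 33.07
tool_pos: [0.607, -0.2417, 0.0608]
eef_rot: [-1.516, -0.039, 0.035]
contact_force: [1.0, -0.5, -0.1]
grip_width: 0.0158
```

```bash
python3 -c "
from h import *
ctrl.camera('top');s=st()"
```

```text
33.12 [ 0.607  -0.2417  0.0607] jawyaw 92.7 tilt [ 0.001  0.055 -0.999] F [-0.  -0.2  0.1] g 0.0159 j [-0.52  0.48  1.56  0.05  1.13 -2.16]
```

carry_out(
  motion=[
    {"delta_pos": [-0.002, 0.001, -0.005], "turn": 0, "grip": 6},
    {"delta_pos": [-0.001, 0.001, -0.005], "turn": 0, "grip": 6},
    {"delta_pos": [0, 0, -0.002], "turn": 0, "grip": 6},
    {"delta_pos": [0, 0, -0.001], "turn": 0, "grip": 6},
    {"delta_pos": [0, 0, 0], "turn": 0, "grip": 6},
  ],
)

```text
time_s: 33.53
tool_pos: [0.6033, -0.2391, 0.0462]
eef_rot: [-1.516, -0.039, 0.035]
contact_force: [0.9, -0.9, -1.0]
grip_width: 0.016
```

```bash
python3 -c "
from h import *
ctrl.camera('top');s=st()"
```

```text
33.58 [ 0.6033 -0.2392  0.0463] jawyaw 92.7 tilt [ 0.001  0.055 -0.998] F [ 0.5 -0.5 -0.5] g 0.0164 j [-0.52  0.49  1.58  0.05  1.1  -2.17]
```

Lower it slightly, release, rise and back off so the cameras can see.

carry_out(
  motion=[
    {"delta_pos": [0, 0, -0.002], "turn": 0, "grip": 6},
    {"delta_pos": [0, 0, 0], "turn": 0, "grip": 35},
    {"delta_pos": [0, 0, 0], "turn": 0, "grip": 35},
    {"delta_pos": [0, 0, 0], "turn": 0, "grip": 35},
    {"delta_pos": [0, 0, 0.01], "turn": 0, "grip": 35},
    {"delta_pos": [0, 0, 0.03], "turn": 0, "grip": 35},
    {"delta_pos": [0, 0, 0.035], "turn": 0, "grip": 35},
    {"delta_pos": [0, 0, 0.035], "turn": 0, "grip": 35},
    {"delta_pos": [-0.02, 0, 0.01], "turn": 0, "grip": 35},
    {"delta_pos": [-0.03, 0, 0], "turn": 0, "grip": 35},
    {"delta_pos": [-0.03, 0, 0], "turn": 0, "grip": 35},
    {"delta_pos": [-0.03, 0, 0], "turn": 0, "grip": 35},
    {"delta_pos": [-0.03, 0, 0], "turn": 0, "grip": 35},
    {"delta_pos": [-0.03, 0, 0], "turn": 0, "grip": 35},
    {"delta_pos": [-0.015, 0, 0], "turn": 0, "grip": 35},
    {"delta_pos": [0, 0, 0], "turn": 0, "grip": 35},
    {"delta_pos": [0, 0, 0], "turn": 0, "grip": 35},
  ],
)

```text
time_s: 35.0
tool_pos: [0.4134, -0.2394, 0.1824]
eef_rot: [-1.526, -0.05, 0.027]
contact_force: [0.6, -0.1, -0.3]
grip_width: 0.0296
```

```bash
python3 - <<'E'
from h import *
s=st();t=cam('top','top9.png')[:,:,::-1];sc=cam('scene','sc9.png')[:,:,::-1]
a=cv2.resize(t[190:265,190:460],(800,222),interpolation=cv2.INTER_CUBIC)
b=cv2.resize(sc[205:305,175:475],(800,267),interpolation=cv2.INTER_CUBIC)
cv2.imwrite('pics/f1.png',np.vstack([a,b]))
for n,p in [('Lf',[.619,.2075,.049]),('sf',[.604,-.239,.047]),('Lw',[.619,.2075,.023]),('sw',[.604,-.239,.023])]: print(n,proj('top',p),proj('scene',p))
E
```

```text
35.0 [ 0.4134 -0.2394  0.1824] jawyaw 92.8 tilt [ 0.014  0.045 -0.999] F [ 0.6 -0.1 -0.3] g 0.0296 j [-0.72 -0.08  1.96  0.04  1.28 -2.35]
Lf [224.02328709 215.30734264] [423.22977162 228.14823009]
sf [425.89676449 221.52527007] [215.13311171 252.6514261 ]
Lw [226.25745676 217.69854972] [421.53074935 236.22817628]
sw [423.33426221 223.57405638] [217.19522417 259.97910828]
```

View pics/f1.png

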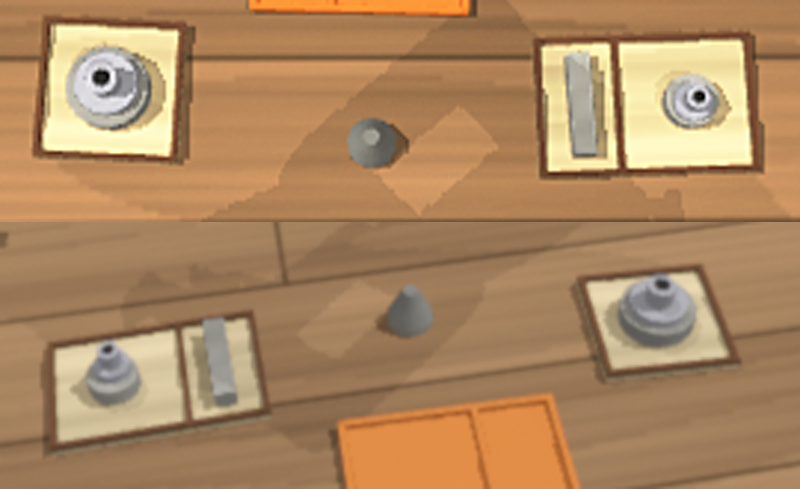

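The hub tops are at (224.1,216.0) and (425.9,222.8) in the top image. The planned positions were (224.0,215.3) and (425.9,221.5), so both are within about 3 mm. All parts lie flat and the cone is in place, so I'm handing in.

```bash
python3 - <<'E'
from h import *
a=cv2.imread('pics/top0.png').astype(int);b=cv2.imread('pics/top9.png').astype(int)
for n,(x0,x1,y0,y1) in {'jar':(80,125,215,250),'brush':(505,540,210,305),'cone':(305,328,228,248)}.items():
    print(n,np.abs(a-b)[y0:y1,x0:x1].mean().round(2))
print(ctrl.close_job())
E
```

```text
jar 7.14
brush 38.42
cone 7.58
the job is handed in; nothing more can be done
None
```

The brush region differs between the two pictures, so I'll check the saved final picture.

```bash
python3 -c "
import cv2,numpy as np
a=cv2.imread('pics/top0.png');b=cv2.imread('pics/top9.png')
c=[cv2.resize(i[195:315,480:570],None,fx=3,fy=3) for i in(a,b)];cv2.imwrite('pics/br.png',np.hstack(c))"
```

```text
(no output)
```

View pics/br.png

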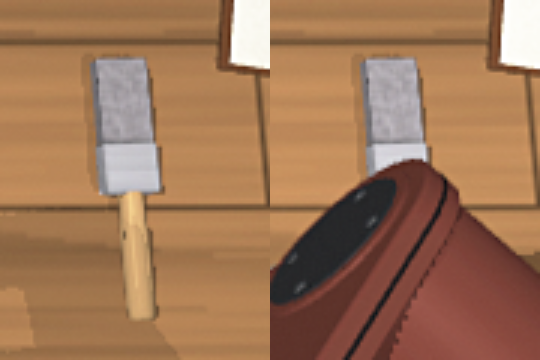

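Both kits are made up and the job is handed in, at about 35 s of the 106 s allowed; no verdict was reported. The square tray holds the large wheel with the large flange on top. The divided tray holds the small wheel with the small flange in the wide pocket, and the dressing stick in the narrow one.

**Last checks:**
- **Flanges:** in the final top view, both hub tops are within about 3 mm of where I aimed them.
- **Wheels and stick:** measured or seen from the wrist camera after placing, the wheels are within a few millimetres of their pocket centres. The stick lies straight in its pocket, placed within a few degrees of the tray's long direction.
- **Flatness:** all parts look flat, hub up and released in the top and scene views.
- **Bystanders:** the cone and jar regions of the top view barely changed. The brush region did not match at first, because the arm covers its handle in the final picture; the visible head is where it started.

The gripper drifted up to about 0.1 rad out of vertical while carrying, but the parts look flat after release. I did not measure their tilt.

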